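Load the flask carrier and weigh it on the spring balance

TASK

Weigh the amber flasks: first lay both cork liners flat in the two bays of the white carrier, then stand every flask there is upright in a liner pocket of its own, filling opposite corners first so that the carrier will hang level. Then hang the carrier by its eye on the hook of the spring balance, letting its weight down gently, and leave it hanging free with the pointer at rest; do not tip a flask over or disturb the green bottle, the beaker or the red bulb.

Things in the scene. Friction and masses are not known exactly. Their poses are not given: they have to be found in the camera images.
- carrier: loose white tray 170 (x) x 154 (y) mm, 0.37 kg, with a steel mast in the middle. Origin: centre of its underside, z up. Two open bays centred at x = +46 and -46 mm, each 70 (x) x 146 (y) mm inside, floor 4 mm above the origin; 4 mm outer walls and 22 mm wide centre spine, 30 mm high. The same when turned by half a turn
- carrier_eye (a point): underside of the peak of the carrier's eye, 134 mm above its origin: it rests on the hook. The eye is the window between two 8 mm posts at y = +16 and -16 mm, 24 mm wide, open along x from 30 mm up, closed above by an 8 mm bar bent as a shallow inverted V, peak at y = 0. Hung and let go, the carrier may swing for a few seconds
- carrier_grip (a point): centre of the upper part of the carrier's blue grip block, 176 mm above its origin. Block 16 (x) x 30 (y) mm, from 141 to 190 mm above the origin
- balance (a joint): travel of the balance's hook and red pointer downward from zero, m: 0 unloaded, sprung at 190 N/m and damped (about 34 to 51 mm under the loaded carrier), stop at 0.075
- stand: fixed stand of the spring balance: base plate and aluminium column 300 mm high. Origin on the bench straight below the hook's seat, z up. The column stands 137 to 163 mm off along its own +x, the base plate (14 mm high) 85 to 235 mm. The hook's arm reaches from the column at y = 0 and ends towards its own -x
- hook_seat (a point): lowest point of the hook's upper side, where the eye comes to rest: on the stand's vertical, 219 mm up unloaded, going down with the joint. Wire 8 mm thick; upturned tip ends 22 mm off in the stand's -x, 13 mm above the seat; on the +x side the arm rises 15 mm above the seat
- liner1: loose brown cork liner, 64 (x) x 140 (y) x 22 mm, 40 g. Origin: centre of its underside, z up. Two square pockets 54 mm wide and 16 mm deep (bottom 6 mm above the origin) at y = +38 and -38 mm; between them a green grip tab 34 (x) x 12 (y) mm, rising from 22 to 62 mm. Fits either bay of the carrier, either way round, long side along the carrier's y
- liner1_left (a point): centre of the bottom of liner1's pocket at y = +38 mm
- liner1_right (a point): centre of the bottom of liner1's pocket at y = -38 mm
- liner2: loose brown cork liner, 64 (x) x 140 (y) x 22 mm, 40 g. Origin: centre of its underside, z up. Two square pockets 54 mm wide and 16 mm deep (bottom 6 mm above the origin) at y = +38 and -38 mm; between them a green grip tab 34 (x) x 12 (y) mm, rising from 22 to 62 mm. Fits either bay of the carrier, either way round, long side along the carrier's y
- liner2_left (a point): centre of the bottom of liner2's pocket at y = +38 mm
- liner2_right (a point): centre of the bottom of liner2's pocket at y = -38 mm
- flask1: amber volumetric flask with white stopper, 167 mm high, about 120 g, upright and loose; may be absent. Origin: centre of its underside, z up. Base 39 mm wide, body 50 mm wide from 10 to 38 mm, neck 14 mm in diameter from 80 to 141 mm, stopper 22 mm in diameter from 145 to 167 mm
- flask1_neck (a point): point on flask1's axis, 128 mm above its underside: middle of where to hold the neck
- flask2: amber volumetric flask with white stopper, 167 mm high, about 120 g, upright and loose; may be absent. Origin: centre of its underside, z up. Base 39 mm wide, body 50 mm wide from 10 to 38 mm, neck 14 mm in diameter from 80 to 141 mm, stopper 22 mm in diameter from 145 to 167 mm
- flask2_neck (a point): point on flask2's axis, 128 mm above its underside: middle of where to hold the neck
- flask3: amber volumetric flask with white stopper, 167 mm high, about 120 g, upright and loose; may be absent. Origin: centre of its underside, z up. Base 39 mm wide, body 50 mm wide from 10 to 38 mm, neck 14 mm in diameter from 80 to 141 mm, stopper 22 mm in diameter from 145 to 167 mm
- flask3_neck (a point): point on flask3's axis, 128 mm above its underside: middle of where to hold the neck
- flask4: amber volumetric flask with white stopper, 167 mm high, about 120 g, upright and loose; may be absent. Origin: centre of its underside, z up. Base 39 mm wide, body 50 mm wide from 10 to 38 mm, neck 14 mm in diameter from 80 to 141 mm, stopper 22 mm in diameter from 145 to 167 mm
- flask4_neck (a point): point on flask4's axis, 128 mm above its underside: middle of where to hold the neck
- reagent: bystander: green bottle with blue cap, 72 mm wide, 150 mm high; origin at the centre of its underside
- beaker: bystander: clear glass beaker, 76 mm wide, 90 mm high; origin at the centre of its underside
- bulb: bystander: red pipette bulb standing on its broad end, 52 mm wide, 85 mm high; origin at the centre of its underside
There are look-alikes about, which are no part of the job. Of the things shaped like the carrier, the white one is meant. Leave any black look-alike of the flask2 alone.

How it is judged:
By the outcome, as a careful person would: the job done as asked, in the order asked, and still so for the second after the job is handed in, with the robot touching nothing.
Of flask1, flask2, flask3, flask4 only 2 to 4 are there at a start; the rules pass over those that are not, and their reading is None.
At some moment in a run one of liner1, liner2, carrier may be knocked a few centimetres aside while the robot is not near it.
It also fails if it takes over 210 s, if anything falls off the work surface, if the arm or the gripper's body presses on something with over 40 N, if the wrist force passes 120 N, or if a joint passes its speed limit or range.

ROBOT

A 7-joint arm with a two-finger parallel gripper is mounted at the origin on the work surface. World frame = base frame: x ahead of the robot, y to its left, z up, the work surface at z = 0. Lengths are in m, angles in rad, forces in N, time in s.
With the tool pointing down it reaches from about 0.4 to 0.85 m from the base axis. Payload 6.9 kg.
Tool frame: the origin (TCP) lies at the very end of the fingers, on their centre line; the grasp point (between the pads) lies 19 mm behind it; z points along the fingers, y is the line along which they close (so a half turn about z gives the same grasp; the last joint's range is limited). The gripper opens to 85 mm and grips with 20 to 120 N. Pads are 22 mm wide; open, the fingers measure 114 mm over their backs; the gripper's body (76 mm by 85 mm) begins 54 mm behind the grasp point. The pads swing forward as they close: fully open they stand 13 mm farther back than shut.
Start: joints at [-1, 0.507, -0.238, 1.5, 0.126, 1.149, -0.155], TCP at [0.281, 0.558, 0.231] pointing down, gripper open.
Joint ranges: [-3.08, 3.08], [-0.24, 2.05], [-1.43, 1.35], [0, 2.5], [-1.52, 4.66], [0.17, 1.96], [-2.89, 2.89]. Speed limits (rad/s): [2.39, 2.39, 3.14, 3.14, 3.14, 3.14, 3.14].

INTERFACE

Orientations are given as a rotation vector (axis times angle).
In Python, from cell import ctrl, cams, spotter gives the robot as it stands. The module is installed in compiled form; this text tells all that it offers.
- The arm moves only by the tool servo_tool, never from a script. Its argument "deltas" is a list of rows, each a list of 6 numbers: the shift along the tool's x, y, z normalised to -1 to 1, where 1 is 0.2 m, then the turn, a rotation vector about the tool's x, y, z normalised to -1 to 1, where 1 is 90 degrees. A call has 1 to 8 rows; each row is the pose to reach, as a shift and turn from the pose commanded when the call began, along the tool's axes at that moment; what a row does not reach only later rows make up. A row lasts 1/8 s, in which the tool goes at most 62.5 mm and 10.7 degrees, less where a joint would pass 70% of its speed; a pose out of reach is approached as far as the arm can. A call with a number of a shift or a turn outside -1 to 1 is refused whole. A call with a gripper value outside its range is refused whole. "jaw" is the gripper command: -1 is shut, 1 is fully open, values between are in proportion, set as the call begins (left out, the last holds). The fingers move at their own pace and stop on an object; "grip_force" is the grip in N (left out, the last holds). Time passes only in rows, so rows that repeat a pose let the fingers close. It gives the time, the measured TCP pose, the force, the opening and the grip force at its end, in the units of the state.
- ctrl.state(): the state, without advancing time (a new reading comes with each control period).
- cams.camera(name): name is "side" or "top"; returns a dict with "frame" (420x560x3 uint8, red, green, blue), "mtx" (3x3 intrinsics, pixels), "k1" (the pictures are not rectified: a ray, as slopes to the right and down, at radius r is drawn at 1 + k1 r^2 times it, then the intrinsics apply), "world_from_camera" (4x4, takes a point from camera to world coordinates). Camera axes: x right, y down, z forward; pixel columns grow to the right and rows downward; lengths in m; the calibration is good to about 2 mm. A picture is of the moment at which its call begins. There is no depth.
- ctrl.job_done(): hands the job in; it is judged then, once.
Trained networks look in the newest picture that a camera, given by its name, has taken for a name from the list of things; names that differ only in an ending like _2 or _b are one class to them, and where a whole thing is asked for, a point or a joint stands for the part that bears it (a point fixed in the world has none). Each returns a list of dicts, best first, with "conf" (0 to 1); they miss things now and then, are a little off and sometimes report something else, mostly with a low value. They report only what shows in the picture. A call takes as long as a camera call. They do not tell look-alikes from the thing itself.
- spotter.search_frame(camera, thing): "xy" ([column, row] in pixels, amid what is visible of it).
- spotter.silhouettes(camera, thing): "mask" (420x560 bool, what is visible of it) and "xy" ([column, row] in pixels, amid what is visible of it).
The state is a dict: "t": time; "qpos": joint angles; "dq": joint speeds; "joint_torque": joint torques, N m; "tool_pos": TCP position; "ee_rot": TCP orientation; "ft_force": force on the tool from outside, world axes, zero at the start; "moment": the same for the moment, N m; "opening": finger opening in m; "grip_force": force on a finger pad.
Only numpy, scipy, OpenCV 4.12 (cv2) and the standard library are available. Lean on these libraries where they do the work, as an engineer would, in place of code of your own. Each camera call takes 0.05 s, during which the arm holds its last target. There are 200 camera calls.

## Working session

There is one attempt and no reset: what is moved stays moved. The work goes in short steps, Python scripts to look and compute and a tool call to move; the robot and the scene stay as the last step left them, time stands still between calls to the robot, and variables do not carry over. Pictures are saved under pics/ and viewed, at most 14 in all, crops included, and the job is handed in when it is done.

Besides the shell and the picture viewer there is one more tool, called after "Request:" as name([rows], argument=value, ...), one row to a line, values as JSON. servo_tool: Moves the arm, as the interface text tells. Scaled input: -1 to 1 covers 0.2 m each way for a shift and 90 degrees each way for a turn. Its arguments: {"type":"object","properties":{"deltas":{"type":"array","items":{"type":"array","items":{"type":"number","minimum":-1,"maximum":1}}},"jaw":{"type":"number"},"grip_force":{"type":"number"}},"required":["deltas"]}

```bash
mkdir -p pics
cat > h.py <<'E'
import numpy as np, cv2
from cell import ctrl, cams, spotter
from scipy.spatial.transform import Rotation as R
def cap(n): return cams.camera(n)
def save(c,f,crop=None,s=1):
    im=c["frame"][:,:,::-1]
    if crop: x0,y0,x1,y1=crop; im=im[y0:y1,x0:x1]
    cv2.imwrite("pics/"+f,cv2.resize(im,None,fx=s,fy=s,interpolation=cv2.INTER_CUBIC))
def ray(c,px):
    K=c["mtx"]; k=c["k1"]
    d=np.array([(px[0]-K[0,2])/K[0,0],(px[1]-K[1,2])/K[1,1]]); u=d.copy()
    for _ in range(20): u=d/(1+k*(u@u))
    T=c["world_from_camera"]; return T[:3,3],T[:3,:3]@np.array([u[0],u[1],1])
def atz(c,px,z):
    o,d=ray(c,px); return o+d*(z-o[2])/d[2]
def proj(c,p):
    T=np.linalg.inv(c["world_from_camera"]); q=T[:3,:3]@np.asarray(p)+T[:3,3]; u=q[:2]/q[2]
    u=u*(1+c["k1"]*(u@u)); K=c["mtx"]; return np.array([K[0,0]*u[0]+K[0,2],K[1,1]*u[1]+K[1,2]])
def tri(c1,p1,c2,p2):
    o1,d1=ray(c1,p1);o2,d2=ray(c2,p2)
    s=np.linalg.lstsq(np.c_[d1,-d2],o2-o1,rcond=None)[0]
    a=o1+d1*s[0];b=o2+d2*s[1]; return (a+b)/2,np.linalg.norm(a-b)
def goto(p,yaw=None):
    "shift/turn numbers (normalised) from current pose to TCP p, tool down, tool-y along world yaw"
    s=ctrl.state(); M=R.from_rotvec(s["ee_rot"]); d=M.inv().apply(np.asarray(p)-s["tool_pos"])/0.2
    t=np.zeros(3)
    if yaw is not None:
        best=None
        for k in (0,np.pi):
            y=np.array([np.cos(yaw+k),np.sin(yaw+k),0]); z=np.array([0,0,-1.]); x=np.cross(y,z)
            r=(M.inv()*R.from_matrix(np.c_[x,y,z])).as_rotvec()
            if best is None or np.linalg.norm(r)<np.linalg.norm(best): best=r
        t=best/(np.pi/2)
    return np.round(np.r_[d,t],3).tolist()
E
python3 - <<'E'
from h import *
s=ctrl.state(); print(s)
for n in("top","side"):
    c=cap(n); save(c,n+"0.png",s=1.4); print(n,c["mtx"].tolist(),c["k1"],c["world_from_camera"].round(3).tolist())
    for t in["carrier","liner1","flask1","reagent","beaker","bulb","stand","carrier_grip","hook_seat"]:
        print(t,[(np.round(d["xy"]).tolist(),round(d["conf"],2)) for d in spotter.search_frame(n,t)])
E
```

```text
{'t': 0.0, 'qpos': array([-0.9995104 ,  0.50832343, -0.23754607,  1.50115985,  0.12567498,
        1.14886361, -0.15477362]), 'dq': array([ 0.00028259,  0.00119804, -0.0003516 ,  0.00160141,  0.00033449,
        0.0012718 , -0.00084906]), 'joint_torque': array([-1.64761324e-03, -6.20598650e+01, -2.18738303e+00, -2.49653238e+01,
        1.25742954e-02,  1.18621584e-02,  4.24482312e-05]), 'tool_pos': array([0.28052683, 0.55794098, 0.23043001]), 'ee_rot': array([-7.24879989e-01, -3.05640001e+00,  2.70021869e-03]), 'ft_force': array([-1.20476429,  0.43767663,  0.51077311]), 'moment': array([ 0.03431664, -0.03741654, -0.01175313]), 'grip_force': 0.0, 'opening': 0.08552376481935198}
top [[476.6275044813354, 0.0, 278.28418480064465], [0.0, 476.6275044813354, 206.87132159812433], [0.0, 0.0, 1.0]] -0.14763233976695506 [[0.024, -0.987, 0.16, 0.227], [-1.0, -0.027, -0.015, -0.046], [0.019, -0.16, -0.987, 1.705], [0.0, 0.0, 0.0, 1.0]]
carrier [([175.0, 223.0], 0.73), ([263.0, 199.0], 0.68), ([357.0, 284.0], 0.64), ([158.0, 284.0], 0.55)]
liner1 [([338.0, 229.0], 0.87), ([335.0, 171.0], 0.6)]
fla
[... 724 characters left out ...]
0.115], [-0.713, -0.465, 0.526, -0.686], [-0.019, -0.737, -0.676, 0.983], [0.0, 0.0, 0.0, 1.0]]
carrier [([286.0, 380.0], 0.94), ([119.0, 238.0], 0.9), ([278.0, 240.0], 0.82), ([235.0, 129.0], 0.35)]
liner1 [([318.0, 319.0], 0.96), ([361.0, 265.0], 0.86)]
flask1 [([179.0, 206.0], 0.97), ([360.0, 295.0], 0.86), ([394.0, 323.0], 0.85), ([334.0, 276.0], 0.69), ([209.0, 226.0], 0.56)]
reagent [([360.0, 213.0], 0.92), ([278.0, 237.0], 0.72)]
beaker [([308.0, 184.0], 0.98)]
bulb [([249.0, 280.0], 0.68)]
stand [([236.0, 132.0], 0.6), ([182.0, 208.0], 0.35)]
carrier_grip [([282.0, 384.0], 0.9), ([276.0, 238.0], 0.78), ([120.0, 235.0], 0.56), ([229.0, 113.0], 0.44)]
hook_seat [([231.0, 116.0], 0.81)]
```

View pics/top0.png

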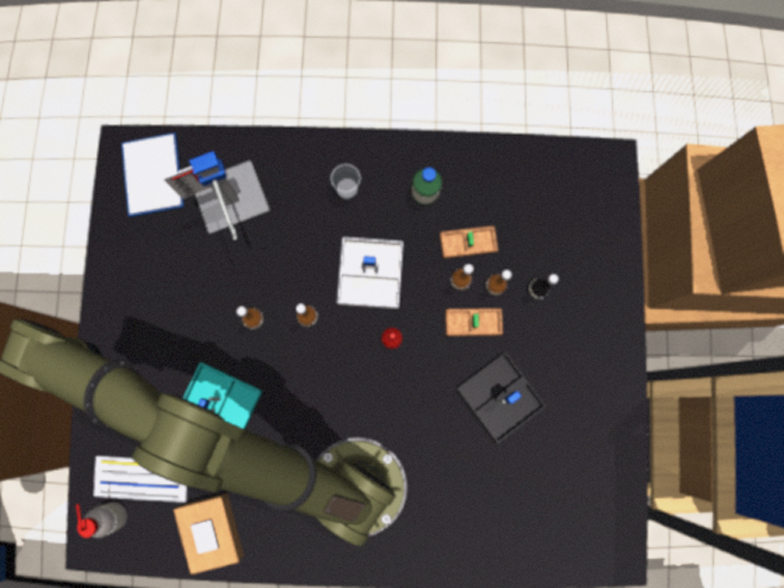

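View pics/side0.png

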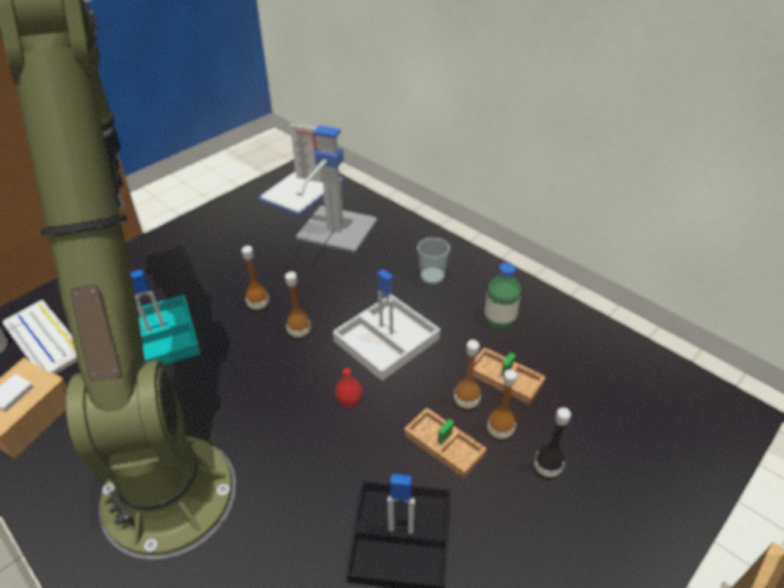

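The pictures show four amber flasks: two on the left at top (180,226) and (219,225), and two on the right at (329,198) and (355,202). The black look-alike is at (386,205). The white carrier is at (265,194), the liners at (335,172) and (339,230), and the stand at (166,139) with its hook near (168,169). I'll measure these next.

```bash
cat >> h.py <<'E'
def rect(c,mask,z):
    m=mask.astype(np.uint8); n,l,s,ct=cv2.connectedComponentsWithStats(m); 
    i=1+np.argmax(s[1:,4]); cs,_=cv2.findContours((l==i).astype(np.uint8),cv2.RETR_EXTERNAL,cv2.CHAIN_APPROX_NONE)
    P=np.array([atz(c,p[0],z)[:2] for p in max(cs,key=len)])
    (cx,cy),(w,h),a=cv2.minAreaRect((P*1000).astype(np.float32))
    return np.round([cx,cy,w,h,a],1)
def blob(c,near,cond,r=30):
    "centroid of pixels meeting cond(r,g,b,hsv) near a pixel"
    hsv=cv2.cvtColor(c["frame"],cv2.COLOR_RGB2HSV).astype(int); m=cond(hsv[...,0],hsv[...,1],hsv[...,2])
    yy,xx=np.nonzero(m); k=np.hypot(xx-near[0],yy-near[1])<r
    M=np.zeros(m.shape,bool); M[yy[k],xx[k]]=1
    return (np.array([xx[k].mean(),yy[k].mean()]) if k.any() else None),M
white=lambda h,s,v:(s<60)&(v>150)
blue=lambda h,s,v:(h>100)&(h<125)&(s>130)&(v>80)
cork=lambda h,s,v:(h>5)&(h<20)&(s>70)&(v>110)
green=lambda h,s,v:(h>45)&(h<80)&(s>120)&(v>60)
E
python3 - <<'E'
from h import *
t=cap("top"); s=cap("side")
# flasks: stopper white blobs
T=[(172,223),(214,220),(335,191),(362,195),(396,199)]
S=[(177,181),(208,199),(337,248),(364,269),(402,297)]
for a,b in zip(T,S):
    pa,_=blob(t,a,white,7); pb,_=blob(s,b,white,8); p,e=tri(t,pa,s,pb); print("fl",p.round(4),round(e,4),pa.round(1),pb.round(1),atz(t,pa,.158)[:2].round(4))
for n,c,a in(("L1",t,(335,172)),("L2",t,(339,230))):
    _,m=blob(c,a,cork,30); print(n,"top",rect(c,m,.022),m.sum())
for n,a,b in(("L1",(336,170),(364,257)),("L2",(340,229),(319,307))):
    pa,_=blob(t,a,green,8); pb,_=blob(s,b,green,10); p,e=tri(t,pa,s,pb); print(n,"tab",p.round(4),round(e,4),atz(t,pa,.055)[:2])
_,m=blob(t,(265,194),white,45); print("car",rect(t,m,.03),m.sum())
pa,_=blob(t,(264,187),blue,12); pb,_=blob(s,(275,200),blue,12); p,e=tri(t,pa,s,pb); print("grip",p.round(4),round(e,4))
for n,c,a,w in(("hookT",t,(168,169),None),): save(c,"hook_top.png",(115,95,215,190),6)
save(s,"hook_side.png",(180,75,280,190),5)
E
```

```text
fl [0.417  0.2773 0.1637] 0.0022 [172.  221.9] [176.  178.1] [0.4187 0.278 ]
fl [0.4271 0.139  0.1635] 0.0027 [214.3 220. ] [207.1 196.9] [0.4289 0.139 ]
fl [ 0.5324 -0.2527  0.1639] 0.0036 [334.4 191.5] [337.5 246.1] [ 0.5349 -0.2547]
fl [ 0.5219 -0.3435  0.1626] 0.0034 [361.5 195.5] [364.1 267.7] [ 0.5241 -0.3456]
fl [ 0.5144 -0.4564  0.1637] 0.0034 [395.  198.7] [402.1 295. ] [ 0.5167 -0.4593]
L1 top [ 634.3 -273.8   70.2  145.8    8.5] 714
L2 top [ 424.3 -287.3   68.4  144.6    1.5] 785
L1 tab [ 0.6332 -0.2719  0.0571] 0.0021 [ 0.63285579 -0.27144137]
L2 tab [ 0.4247 -0.2866  0.0517] 0.0008 [ 0.42402016 -0.28585362]
car [544.  -19.3 156.2 172.8  87.6] 1979
grip [ 0.5418 -0.0188  0.18  ] 0.0009
```

View pics/hook_top.png

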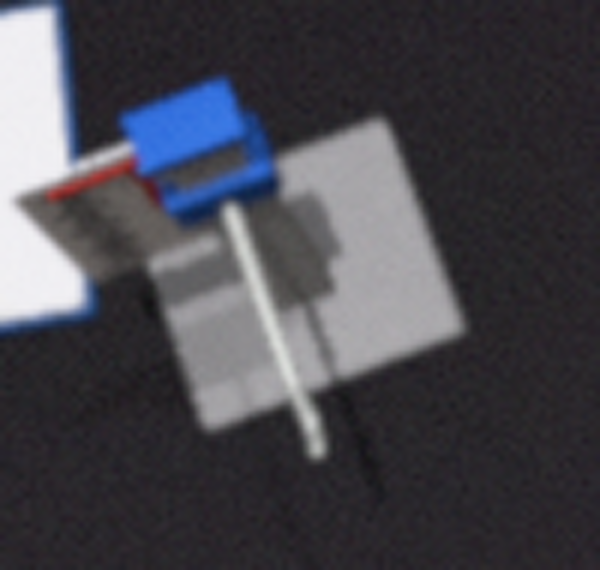

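View pics/hook_side.png

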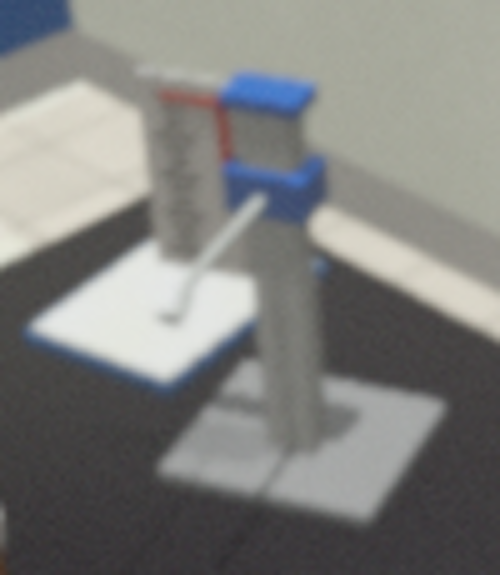

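Run:
```python
from h import *
t=cap("top"); s=cap("side")
P=[atz(t,(115+x/6,95+y/6),.014)[:2] for x,y in((385,118),(465,328),(208,432))]
Q=[atz(s,(180+x/5,75+y/5),.014)[:2] for x,y in((445,403),(370,522),(160,470),(250,358))]
print("base top",np.round(P,4).tolist(),"side",np.round(Q,4).tolist())
c=(P[0]+P[2])/2; ax=P[0]-P[1]; yaw=np.arctan2(ax[1],ax[0]); print(c,np.degrees(yaw),np.linalg.norm(ax),np.linalg.norm(P[2]-P[1]))
e=P[2]-P[1]; print("yaw2",np.degrees(np.arctan2(e[1],e[0]))-90)
qc=(Q[0]+Q[2])/2; print("side c",qc,[np.degrees(np.arctan2(*(Q[i]-Q[j])[::-1])) for i,j in((0,1),(3,2),(3,0),(2,1))])
for y in(yaw,): print("seat",c-.16*np.array([np.cos(y),np.sin(y)]),qc-.16*np.array([np.cos(y),np.sin(y)]))
tip=(168,170.); print("tip",atz(t,tip,.232),"bend",atz(t,(166.3,163),.219),"arm root",atz(t,(153.7,129.2),.25))
```

```text
base top [[0.841, 0.3076], [0.7061, 0.249], [0.6369, 0.4038]] side [[0.838, 0.3072], [0.6992, 0.2432], [0.6363, 0.4004], [0.7772, 0.4616]]
[0.73892495 0.35568321] 23.498759403001582 0.14702929632586445 0.169570571212672
yaw2 24.09996047538101
side c [0.73716663 0.35379364] [np.float64(24.779377535917558), np.float64(23.502395786001674), np.float64(111.47325777302358), np.float64(111.80973344815195)]
seat [0.59219396 0.29188654] [0.59043564 0.28999697]
tip [0.57560334 0.28571619 0.232     ] bend [0.60171221 0.29574798 0.219     ] arm root [0.70476227 0.33753298 0.25      ]
```

Run:
```python
from h import *
s=ctrl.state(); print(goto(s["tool_pos"]+[0,0,.1],np.radians(90)), R.from_rotvec(s["ee_rot"]).as_matrix().round(2).tolist())
```

```text
[0.0, -0.0, -0.5, -0.0, -0.0, -0.297] [[-0.89, 0.45, -0.0], [0.45, 0.89, -0.0], [0.0, -0.0, -1.0]]
```

Request:
servo_tool([
  [0,0,-0.3,0,0,-0.1],
  [0,0,-0.5,0,0,-0.2],
  [0,0,-0.5,0,0,-0.297],
  [0,0,-0.5,0,0,-0.297],
], jaw=0)

```text
t: 1.7
tool_pos: [0.2809, 0.5583, 0.3315]
ee_rot: [0.001, 3.142, 0.001]
ft_force: [-0.0, -0.4, 0.4]
opening: 0.0425
grip_force: 0.0
```

Request:
servo_tool([
  [-0.12,-0.25,0,0,0,0],
  [-0.24,-0.5,0,0,0,0],
  [-0.35,-0.75,0,0,0,0],
  [-0.45,-1,0,0,0,0],
  [-0.45,-1,0,0,0,0],
])

```text
t: 2.33
tool_pos: [0.3732, 0.3538, 0.3309]
ee_rot: [0.017, 3.141, -0.004]
ft_force: [0.3, 1.3, 0.1]
opening: 0.0427
grip_force: 0.0
```

Request:
servo_tool([
  [-0.12,-0.25,0,0,0,0],
  [-0.24,-0.5,0,0,0,0],
  [-0.35,-0.75,0,0,0,0],
  [-0.45,-1,0,0,0,0],
  [-0.45,-1,0,0,0,0],
])

```text
t: 2.95
tool_pos: [0.4623, 0.1547, 0.3306]
ee_rot: [-0.015, -3.141, 0.003]
ft_force: [-0.6, 0.7, -0.2]
opening: 0.0424
grip_force: 0.0
```

Request:
servo_tool([
  [-0.12,-0.25,0,0,0,0],
  [-0.24,-0.5,0,0,0,0],
  [-0.35,-0.75,0,0,0,0],
  [-0.45,-1,0,0,0,0],
  [-0.45,-1,0,0,0,0],
])

```text
t: 3.58
tool_pos: [0.552, -0.0447, 0.3301]
ee_rot: [-0.012, -3.14, 0.002]
ft_force: [0.4, 0.4, 0.4]
opening: 0.0425
grip_force: 0.0
```

Request:
servo_tool([
  [-0.12,-0.25,0,0,0,0],
  [-0.24,-0.5,0,0,0,0],
  [-0.35,-0.75,0,0,0,0],
  [-0.4,-1,0.2,0,0,0],
  [-0.4,-1.0,0.4,0,0,0],
  [-0.4,-1.0,0.4,0,0,0],
])

```text
t: 4.32
tool_pos: [0.6302, -0.2384, 0.2473]
ee_rot: [0.001, -3.134, -0.007]
ft_force: [-0.4, 0.7, 0.6]
opening: 0.0431
grip_force: 0.0
```

Run:
```python
from h import *
t=cap("top"); 
_,m=blob(t,(335,172),cork,30); print("L1 top",rect(t,m,.022),m.sum())
pa,_=blob(t,(336,170),green,8); print(pa, None if pa is None else atz(t,pa,.055)[:2])
print(goto([.640,-.272,.028],np.radians(98.5)))
```

```text
L1 top [ 643.8 -204.4    6.9   14.2   72.6] 8
None None
[-0.045, -0.171, 1.111, 0.002, -0.002, -0.093]
```

Request:
servo_tool([
  [-0.045,-0.17,0.2,0,0,-0.093],
  [-0.045,-0.17,0.5,0,0,-0.093],
  [-0.045,-0.17,0.8,0,0,-0.093],
  [-0.045,-0.17,0.8,0,0,-0.093],
])

```text
t: 4.88
tool_pos: [0.6392, -0.2724, 0.089]
ee_rot: [0.233, -3.128, -0.006]
ft_force: [-0.2, 0.1, 1.4]
opening: 0.043
grip_force: 0.0
```

Request:
servo_tool([
  [0,0,0.15,0,0,0],
  [0,0,0.31,0,0,0],
  [0,0,0.31,0,0,0],
])

```text
t: 5.25
tool_pos: [0.6416, -0.2744, 0.0313]
ee_rot: [-0.232, 3.132, 0.0]
ft_force: [-0.3, 0.4, 0.5]
opening: 0.0427
grip_force: 0.0
```

Request:
servo_tool([
  [0,0,0,0,0,0],
  [0,0,0,0,0,0],
  [0,0,0,0,0,0],
  [0,0,0,0,0,0],
], jaw=-1, grip_force=30)

```text
t: 5.75
tool_pos: [0.6423, -0.2757, 0.0325]
ee_rot: [-0.23, 3.129, -0.003]
ft_force: [-0.5, 0.3, 8.4]
opening: 0.0115
grip_force: 30.7
```

Request:
servo_tool([
  [0,0,-0.1,0,0,0],
  [0,0,-0.4,0,0,0],
  [0,0,-0.7,0,0,0],
  [0,0,-1,0,0,0],
  [0,0,-1,0,0,0],
])

```text
t: 6.38
tool_pos: [0.6428, -0.2765, 0.2377]
ee_rot: [-0.229, 3.122, -0.009]
ft_force: [-0.3, -0.2, -0.3]
opening: 0.0118
grip_force: 29.4
```

```bash
cat >> h.py <<'E'
def carrier(verbose=True):
    t=cap("top"); s=cap("side")
    _,m=blob(t,(265,194),white,50); r=rect(t,m,.03)
    pa,_=blob(t,(264,187),blue,14); pb,_=blob(s,(275,200),blue,14)
    g=tri(t,pa,s,pb) if pa is not None and pb is not None else None
    print("car rect",r,m.sum(),"grip",None if g is None else (g[0].round(4),round(g[1],4)))
    return t,s,r
E
python3 - <<'E'
from h import *
t,s,r=carrier()
# held liner in side view
_,m=blob(s,proj(s,[.634,-.273,.22]),cork,45); ys,xs=np.nonzero(m); print(m.sum(),proj(s,[.634,-.273,.22]))
cs=max(cv2.findContours(m.astype(np.uint8),0,1)[0],key=cv2.contourArea); print(cv2.approxPolyDP(cs,4,True)[:,0].tolist())
save(s,"held.png",(200,60,480,300),2.8)
E
```

```text
car rect [543.8 -19.1 155.9 172.4  87.4] 1976 grip (array([ 0.5414, -0.0188,  0.1821]), np.float64(0.0009))
1096 [371.12373754 213.60268934]
[[343, 211], [346, 218], [387, 236], [403, 219], [385, 210], [385, 215], [378, 212], [369, 218], [366, 203], [356, 198]]
```

View pics/held.png

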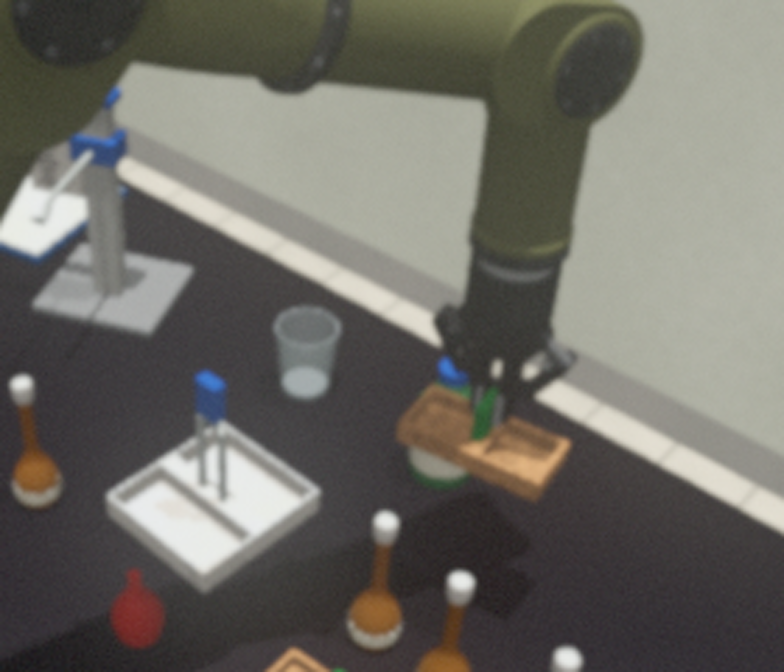

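The liner is held level in the jaws and the carrier hasn't moved. I'll fit the liner's offset in the grip from its corners at (343,211), (387,236) and (403,219).

```bash
cat >> h.py <<'E'
def liner_in_hand(s,zoff,tab_x):
    "fit position along liner x (dx) & y of held liner from cork mask, model silhouette of box in side view"
    st=ctrl.state(); M=R.from_rotvec(st["ee_rot"]).as_matrix(); y=M[:2,1]; y=y/np.linalg.norm(y)
    if y[1]<0: y=-y
    x=np.array([y[1],-y[0]]); p=st["tool_pos"]
    c0=p[:2]-x*tab_x; pr=proj(s,[c0[0],c0[1],p[2]-zoff+.011]); _,m=blob(s,pr,lambda h,s_,v:cork(h,s_,v),50)
    best=(0,)
    for dx in np.arange(-.008,.0081,.001):
        for dy in np.arange(-.006,.0061,.001):
            for dz in np.arange(-.004,.0041,.002):
                P=[]
                for a in(-.032,.032):
                    for b in(-.07,.07):
                        for z in(0,.022):
                            q=c0+x*(a+dx)+y*(b+dy); P.append(proj(s,[q[0],q[1],p[2]-zoff+dz+z]))
                H=cv2.convexHull(np.array(P,np.float32)); I=np.zeros(m.shape,np.uint8); cv2.fillConvexPoly(I,np.round(H*16).astype(np.int32),1,shift=4)
                iou=(m&(I>0)).sum()/(m|(I>0)).sum()
                if iou>best[0]: best=(iou,dx,dy,dz)
    return np.round(best,4)
def bay(r,sgn,off):
    "TCP xy over bay for grasp offset off outboard, yaw"
    w,h,a=r[2:]; a=a if h>w else a-90   # direction of the short (y) side
    a=np.radians(a); y=np.array([np.cos(a),np.sin(a)]); y=y*np.sign(y[1]); x=np.array([y[1],-y[0]])
    return r[:2]/1000+x*sgn*(.046+off),np.arctan2(y[1],y[0])
E
python3 - <<'E'
from h import *
s=cap("side"); print(liner_in_hand(s,.0325,.008))
r=[543.8,-19.1,155.9,172.4,87.4]; r=np.array(r)
p,y=bay(r,1,.008); print(p,np.degrees(y)); print(goto([p[0],p[1],.24],y), ctrl.state()["tool_pos"])
E
```

```text
[ 0.7916  0.007   0.001  -0.004 ]
[ 0.59774441 -0.0215496 ] 87.4
[0.022, 1.285, -0.052, 0.0, -0.0, 0.122] [ 0.63972256 -0.27521724  0.22950217]
```

```bash
sed -i 's/    best=(0,)/    m=m.astype(np.uint8); m=cv2.morphologyEx(m,cv2.MORPH_OPEN,np.ones((3,3),np.uint8)); n,l,ss,_=cv2.connectedComponentsWithStats(m); pts=np.argwhere(np.isin(l,1+np.nonzero(ss[1:,4]>100)[0]))[:,::-1]; m=cv2.fillConvexPoly(np.zeros_like(m),cv2.convexHull(pts.astype(np.int32)),1)>0\n    best=(0,)/; s/arange(-.004,.0041,.002)/arange(-.008,.0081,.002)/' h.py
python3 - <<'E'
from h import *
s=cap("side"); print(ctrl.state()["tool_pos"],liner_in_hand(s,.0325,.008))
# sanity: same fit against liner2 resting on the bench
import h
E
```

```text
[ 0.63948359 -0.27506726  0.22846447] [ 0.9438  0.007   0.002  -0.006 ]
```

```bash
cat >> h.py <<'E'
def fitbox(c,c0,yaw,z0,rng=.008):
    "fit liner box hull at c0 (xy), y-axis yaw, bottom z0 in camera c; returns iou, xy, z"
    y=np.array([np.cos(yaw),np.sin(yaw)]); x=np.array([y[1],-y[0]])
    pr=proj(c,[*c0,z0+.011]); _,m=blob(c,pr,cork,50); m=m.astype(np.uint8); m=cv2.morphologyEx(m,cv2.MORPH_OPEN,np.ones((3,3),np.uint8)); n,l,ss,_=cv2.connectedComponentsWithStats(m); pts=np.argwhere(np.isin(l,1+np.nonzero(ss[1:,4]>100)[0]))[:,::-1]; m=cv2.fillConvexPoly(np.zeros_like(m),cv2.convexHull(pts.astype(np.int32)),1)>0
    def cost(v):
        P=[]
        for a in(-.032,.032):
            for b in(-.07,.07):
                for z in(0,.022):
                    q=np.asarray(c0)+x*(a+v[0])+y*(b+v[1]); P.append(proj(c,[q[0],q[1],z0+z]))
        I=cv2.fillConvexPoly(np.zeros(m.shape,np.uint8),np.round(cv2.convexHull(np.array(P,np.float32))*16).astype(np.int32),1,shift=4)>0
        return (m&I).sum()/(m|I).sum()
    g=np.arange(-rng,rng+1e-6,.001); b=max((cost((u,w)),u,w) for u in g for w in g)
    return np.round([b[0],*(np.asarray(c0)+x*b[1]+y*b[2])],4)
E
python3 - <<'E'
from h import *
t=cap("top"); s=cap("side")
for c in(t,s): print("L2 bench",fitbox(c,(.4245,-.2865),np.radians(91.5),0))
p=ctrl.state()["tool_pos"]
for zo in(.028,.032,.036,.040): print(zo,fitbox(s,p[:2]-[.006,0],np.radians(98.5),p[2]-zo))
print(p)
E
```

```text
L2 bench [ 0.3433  0.4276 -0.2894]
L2 bench [ 0.4731  0.4254 -0.2835]
0.028 [ 0.9347  0.6262 -0.2802]
0.032 [ 0.9364  0.6309 -0.2775]
0.036 [ 0.9501  0.6344 -0.2739]
0.04 [ 0.9513  0.6372 -0.2725]
[ 0.63954292 -0.27505886  0.22773627]
```

Request:
servo_tool([
  [0.01,0.25,0,0,0,0.04],
  [0.02,0.5,0,0,0,0.08],
  [0.02,0.75,0,0,0,0.12],
  [0.02,1,0,0,0,0.122],
  [0.02,1,0,0,0,0.122],
])

```text
t: 7.3
tool_pos: [0.6065, -0.072, 0.2285]
ee_rot: [-0.058, -3.139, -0.005]
ft_force: [0.7, -0.3, 0.0]
opening: 0.0113
grip_force: 29.4
```

Run:
```python
from h import *
cap("top");cap("top"); print(ctrl.state()["tool_pos"],goto([.595,-.0215,.15],np.radians(87.4)))
```

```text
[ 0.60681941 -0.07786371  0.22857135] [0.071, 0.279, 0.393, -0.0, -0.001, 0.001]
```

Request:
servo_tool([
  [0.071,0.28,0,0,0,0],
  [0.071,0.28,0.2,0,0,0],
  [0.071,0.28,0.39,0,0,0],
  [0.071,0.28,0.39,0,0,0],
])

```text
t: 7.9
tool_pos: [0.5935, -0.0234, 0.1483]
ee_rot: [-0.074, -3.134, 0.002]
ft_force: [-0.8, 0.3, -0.3]
opening: 0.0117
grip_force: 29.5
```

Request:
servo_tool([
  [0,0,0.2,0,0,0],
  [0,0,0.35,0,0,0],
  [0,0,0.35,0,0,0],
  [0,0,0.35,0,0,0],
])

```text
t: 8.4
tool_pos: [0.5968, -0.0222, 0.0831]
ee_rot: [0.072, 3.138, -0.0]
ft_force: [0.3, 0.8, -0.0]
opening: 0.0114
grip_force: 29.5
```

Run:
```python
from h import *
t=cap("top");s=cap("side"); print(ctrl.state()["tool_pos"],goto([.595,-.0215,.078],np.radians(87.4)))
save(s,"over.png",(210,170,350,290),5)
```

```text
[ 0.59671828 -0.02191002  0.08322503] [0.009, 0.002, 0.026, -0.0, 0.002, -0.0]
```

View pics/over.png

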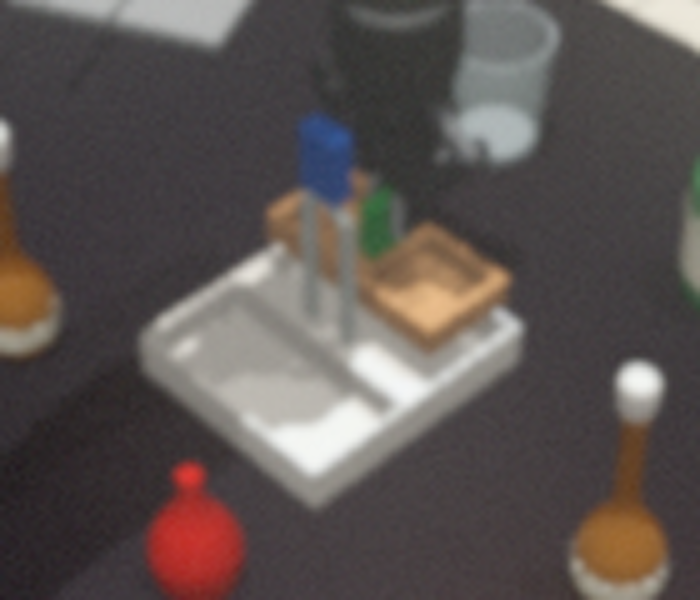

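The liner hovers above the far bay. I'll check its corners (crop (430,345), (510,290) and (268,215)) against the carrier's rim corners.

Run:
```python
from h import *
s=cap("side"); f=lambda x,y:(210+x/5,170+y/5)
a=np.radians(87.4); y=np.array([np.cos(a),np.sin(a)]); x=np.array([y[1],-y[0]]); c=np.array([.543,-.0191])
loc=lambda p:np.round([(p[:2]-c)@x*1000,(p[:2]-c)@y*1000],1)
for n,p,z in(("car near rim",(318,480),.03),("car right rim",(522,325),.03),("car left rim",(143,340),.03),("car near bottom",(318,506),0)): print(n,loc(atz(s,f(*p),z)))
for z in(.0465,.0495): 
  for n,p,dz in(("lin near rim",(430,322),.022),("lin near bot",(430,347),0),("lin right rim",(511,277),.022),("lin left rim",(268,212),.022)): print(z,n,loc(atz(s,f(*p),z+dz)))
```

```text
car near rim [-86.7 -83.2]
car right rim [ 85.2 -78.6]
car left rim [-87.9  70.5]
car near bottom [-83.  -78.3]
0.0465 lin near rim [ 19.8 -64.8]
0.0465 lin near bot [ 20.9 -64.3]
0.0465 lin right rim [ 80.7 -71.6]
0.0465 lin left rim [15.2 70.9]
0.0495 lin near rim [ 17.7 -66.9]
0.0495 lin near bot [ 18.8 -66.3]
0.0495 lin right rim [ 78.4 -73.6]
0.0495 lin left rim [13.1 68.4]
```

Request:
servo_tool([
  [0.01,0,0,0,0,0],
  [0.01,0,0.05,0,0,0],
  [0.01,0,0.1,0,0,0],
  [0.01,0,0.13,0,0,0],
  [0.01,0,0.16,0,0,0],
  [0.01,0,0.16,0,0,0],
])

```text
t: 9.3
tool_pos: [0.5996, -0.0215, 0.0516]
ee_rot: [0.071, 3.128, 0.0]
ft_force: [8.5, 0.2, 11.6]
opening: 0.0117
grip_force: 35.6
```

Run:
```python
from h import *
s=cap("side"); st=ctrl.state(); print(st["tool_pos"],st["ft_force"],st["moment"])
save(s,"in1.png",(210,170,350,290),4)
```

```text
[ 0.59929511 -0.02150286  0.05155153] [8.13782297e+00 5.58279704e-03 1.11058998e+01] [-0.15814946 -1.56570426 -0.01293346]
```

View pics/in1.png

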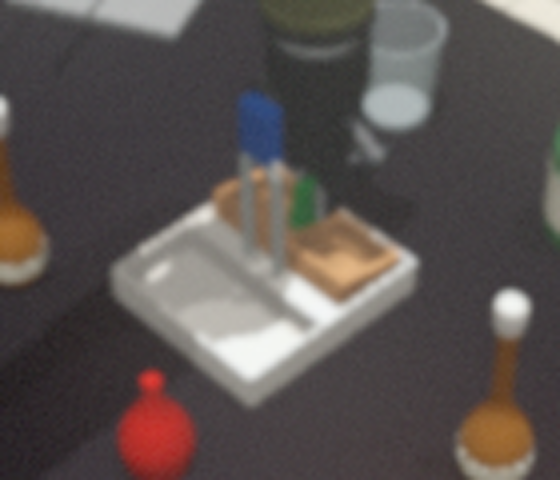

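The liner's inner edge is caught on the spine, and the force of +8 N in x agrees with that. I'll lift it, shift +x, and check that it sits level in the grip.

Request:
servo_tool([
  [-0.01,0,-0.08,0,0,0],
  [-0.02,0,-0.12,0,0,0],
  [-0.02,0,-0.12,0,0,0],
  [-0.02,0,-0.12,0,0,0],
])

```text
t: 9.85
tool_pos: [0.5969, -0.0216, 0.0725]
ee_rot: [-0.07, -3.14, 0.0]
ft_force: [-0.1, 0.7, -0.2]
opening: 0.0116
grip_force: 33.9
```

Run:
```python
from h import *
t=cap("top");s=cap("side"); st=ctrl.state(); print(st["tool_pos"],st["ft_force"],st["ee_rot"]); carrier()
save(s,"in2.png",(210,170,350,290),4)
```

```text
[ 0.59691513 -0.02156496  0.07256875] [-0.46408186 -0.91079685 -1.27136262] [-7.03247400e-02 -3.13953002e+00  3.49740447e-05]
car rect [494.1 -87.3  14.2  61.4  86.9] 86 grip None
```

View pics/in2.png

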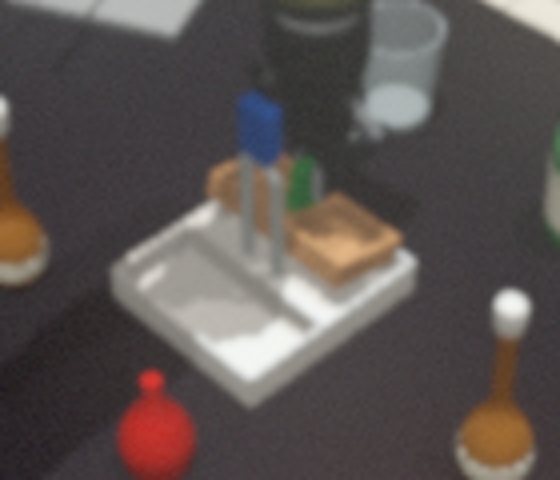

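Run:
```python
from h import *
s=cap("side"); f=lambda x,y:(210+x/4,170+y/4)
a=np.radians(87.4); y=np.array([np.cos(a),np.sin(a)]); x=np.array([y[1],-y[0]]); c=np.array([.543,-.0191])
loc=lambda p:np.round([(p[:2]-c)@x*1000,(p[:2]-c)@y*1000],1)
p=ctrl.state()["tool_pos"]; print(p)
# predicted pixel of rim/bottom corners for offset 0 and 6mm inboard grasp, drawn over an enlarged crop
im=cv2.resize(s["frame"][170:290,210:350,::-1],None,fx=5,fy=5,interpolation=cv2.INTER_CUBIC)
def box(c0,X,Y,z0,z1,col):
    for z in(z0,z1):
        P=np.array([(proj(s,[*(c0+x*u+y*v),z])-[210,170])*5 for u,v in((-X,-Y),(X,-Y),(X,Y),(-X,Y))],np.int32); cv2.polylines(im,[P],True,col,1)
box(c,.085,.077,0,.03,(255,0,255))
box(p[:2]-x*.0065,.032,.07,p[2]-.0335,p[2]-.0115,(255,255,0))
cv2.imwrite("pics/ov.png",im)
```

```text
[ 0.5971834  -0.02156484  0.07289776]
```

View pics/ov.png

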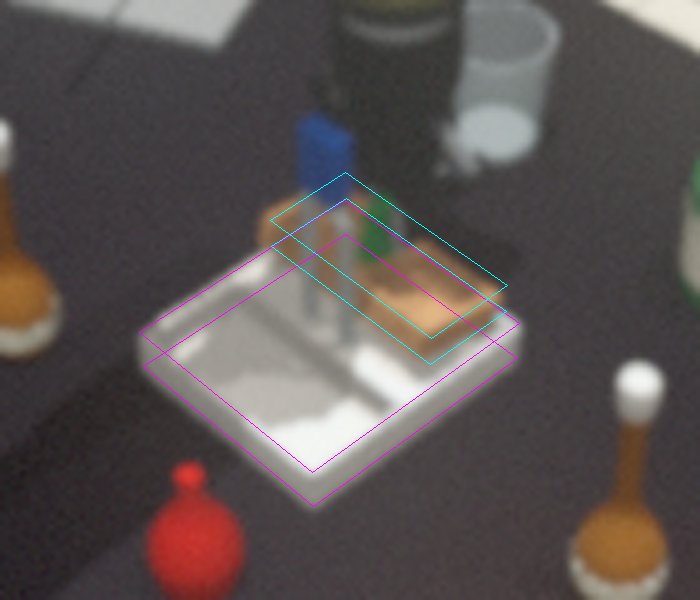

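```bash
cat >> h.py <<'E'
cork2=lambda h,s,v:(h>3)&(h<22)&(s>70)&(v>55)
def fitheld(c,zoff,off,r=34,full=True):
    from scipy.optimize import differential_evolution as DE
    st=ctrl.state(); M=R.from_rotvec(st["ee_rot"]).as_matrix(); y=M[:,1]*np.sign(M[1,1]); z=-M[:,2]; x=np.cross(y,z); B=np.c_[x,y,z]; p=st["tool_pos"]
    pr=proj(c,p-x*off-z*(zoff-.011)); _,m=blob(c,pr,cork2,r); m=m.astype(np.uint8); m=cv2.morphologyEx(m,cv2.MORPH_OPEN,np.ones((3,3),np.uint8)); n,l,ss,_=cv2.connectedComponentsWithStats(m); pts=np.argwhere(np.isin(l,1+np.nonzero(ss[1:,4]>60)[0]))[:,::-1]; h=cv2.convexHull(pts.astype(np.int32)); m=cv2.fillConvexPoly(np.zeros_like(m),h,1)>0
    box=np.array([(a,b,d) for a in(-.032,.032) for b in(-.07,.07) for d in(0,.022)])
    def cost(v):
        Q=R.from_rotvec([0,v[3],v[2]]).apply(box-[off,0,zoff]+[0,0,0])+[v[0],0,v[1]]
        P=np.array([proj(c,p+B@q) for q in Q],np.float32)
        I=cv2.fillConvexPoly(np.zeros(m.shape,np.uint8),np.round(cv2.convexHull(P)*16).astype(np.int32),1,shift=4)>0
        return 1-(m&I).sum()/(m|I).sum()
    o=DE(cost,[(-.012,.012),(-.006,.006),(-.12,.12),(-.2,.2)],maxiter=30,popsize=10,seed=1,tol=1e-6)
    print("held: iou",round(1-o.fun,3),"dx,dz",o.x[:2].round(4),"yaw,pitch deg",np.degrees(o.x[2:]).round(1),m.sum(),cv2.approxPolyDP(h,3,True)[:,0].tolist())
E
python3 - <<'E'
from h import *
s=cap("side"); fitheld(s,.0335,.0065)
E
```

```text
held: iou 0.88 dx,dz [-0.005   0.0053] yaw,pitch deg [ 1.3 10. ] 823 [[310, 230], [292, 240], [262, 218], [262, 213], [269, 210], [296, 218]]
```

The liner has pitched about 10° in the grip and sits about 7 mm too far inboard. I'll shift +6 mm and lower it carefully, so that it lies flat once its outer edge meets the floor.

Request:
servo_tool([
  [-0.03,0,0,0,0,0],
  [-0.03,0,0.04,0,0,0],
  [-0.03,0,0.08,0,0,0],
  [-0.03,0,0.11,0,0,0],
  [-0.03,0,0.13,0,0,0],
  [-0.03,0,0.14,0,0,0],
  [-0.03,0,0.14,0,0,0],
])

```text
t: 11.02
tool_pos: [0.6034, -0.0219, 0.0452]
ee_rot: [-0.07, -3.141, 0.0]
ft_force: [0.4, -0.7, 0.1]
opening: 0.0117
grip_force: 33.9
```

Run:
```python
from h import *
s=cap("side"); st=ctrl.state(); print(st["tool_pos"],st["ft_force"],st["moment"]); fitheld(s,.0335,.0065)
```

```text
[ 0.60351712 -0.02185717  0.04541216] [ 0.46641738 -0.31401601 -0.16327618] [ 0.00544024 -0.03367506 -0.05300528]
held: iou 0.431 dx,dz [ 0.0058 -0.0022] yaw,pitch deg [-4.7 11.4] 373 [[307, 236], [294, 244], [282, 235], [281, 228], [295, 224]]
```

No contact forces at all. I'll lower until it touches and presses flat, then release.

Request:
servo_tool([
  [0,0,0.02,0,0,0],
  [0,0,0.04,0,0,0],
  [0,0,0.05,0,0,0],
  [0,0,0.05,0,0,0],
])

```text
t: 11.58
tool_pos: [0.6036, -0.0219, 0.0382]
ee_rot: [0.071, 3.139, -0.0]
ft_force: [-8.4, -0.5, 26.4]
opening: 0.0115
grip_force: 38.0
```

Request:
servo_tool([
  [0,0,0,0,0,0],
  [0,0,0,0,0,0],
  [0,0,0,0,0,0],
], jaw=-0.2)

```text
t: 11.95
tool_pos: [0.6033, -0.0219, 0.0348]
ee_rot: [-0.07, -3.14, 0.0]
ft_force: [-0.7, 0.4, -0.1]
opening: 0.0344
grip_force: 0.0
```

Request:
servo_tool([
  [0,0,-0.3,0,0,0],
  [0,0,-0.6,0,0,0],
  [0,0,-1,0,0,0],
  [0,-0.5,-1,0,0,0],
  [0,-1,-1,0,0,0],
  [0,-1,-1,0,0,0],
  [0,-1,-1,0,0,0],
])

```text
t: 12.82
tool_pos: [0.5928, -0.228, 0.2348]
ee_rot: [-0.082, -3.139, 0.005]
ft_force: [0.0, 1.4, 0.2]
opening: 0.0338
grip_force: 0.0
```

Run:
```python
from h import *
carrier(); t,s=cap("top"),cap("side")
a=save(t,"p1.png",(215,145,405,250),4); print(ctrl.state()["tool_pos"])
```

```text
car rect [543.1 -19.  155.7 172.7  87.4] 1309 grip (array([ 0.5405, -0.0194,  0.1843]), np.float64(0.0009))
[ 0.59475172 -0.21977439  0.23479927]
```

View pics/p1.png

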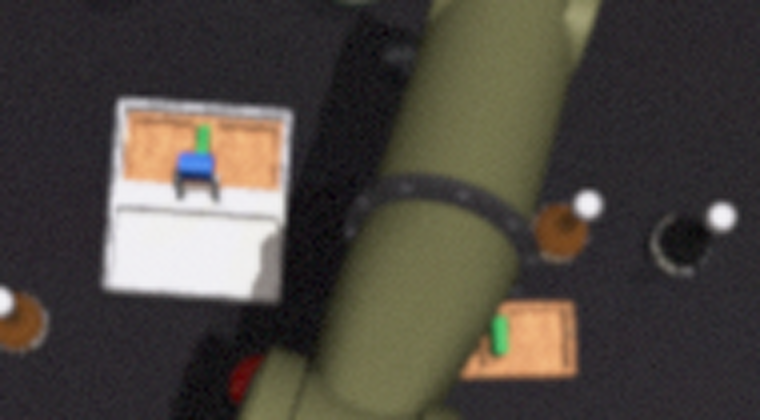

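Liner 1 sits flat in the far bay at crop (200,150), and the carrier is unmoved. Next is liner 2, for the near bay.

Run:
```python
from h import *
print(goto([.417,-.2865,.1],np.radians(91.5)))
s=cap("side"); pb,_=blob(s,(319,307),green,14); print(pb,atz(s,pb,.05))
```

```text
[0.873, -0.373, 0.674, 0.001, -0.0, -0.044]
[318.5        305.32142857] [ 0.4260007  -0.28578849  0.05      ]
```

Request:
servo_tool([
  [0.25,-0.1,0,0,0,-0.044],
  [0.5,-0.2,0,0,0,-0.044],
  [0.75,-0.3,0,0,0,-0.044],
  [0.873,-0.373,0,0,0,-0.044],
  [0.873,-0.373,0.3,0,0,-0.044],
  [0.873,-0.373,0.6,0,0,-0.044],
  [0.873,-0.373,0.674,0,0,-0.044],
  [0.873,-0.373,0.674,0,0,-0.044],
])

```text
t: 14.08
tool_pos: [0.4169, -0.2862, 0.0995]
ee_rot: [0.043, -3.139, -0.003]
ft_force: [-0.6, 0.2, 0.6]
opening: 0.0341
grip_force: 0.0
```

Run:
```python
from h import *
s=cap("side"); t=cap("top"); pb,_=blob(s,(319,307),green,14); print(pb,atz(s,pb,.05))
print(goto([.417,-.2865,.031],np.radians(91.5)))
save(s,"l2.png",(250,230,390,350),4)
```

```text
[317.92307692 306.07692308] [ 0.42321846 -0.28624277  0.05      ]
[0.004, 0.005, 0.351, -0.0, 0.001, 0.0]
```

Request:
servo_tool([
  [0,0,0.15,0,0,0],
  [0,0,0.25,0,0,0],
  [0,0,0.35,0,0,0],
  [0,0,0.35,0,0,0],
  [0,0,0.35,0,0,0],
])

```text
t: 14.8
tool_pos: [0.4176, -0.2886, 0.0318]
ee_rot: [-0.039, 3.14, -0.002]
ft_force: [-0.4, 0.8, 0.3]
opening: 0.0345
grip_force: 0.0
```

Request:
servo_tool([
  [0,0,0,0,0,0],
  [0,0,0,0,0,0],
  [0,0,0,0,0,0],
  [0,0,0,0,0,0],
], jaw=-1, grip_force=70)

```text
t: 15.3
tool_pos: [0.4174, -0.2888, 0.0317]
ee_rot: [-0.038, 3.14, -0.002]
ft_force: [-1.1, 0.9, 7.2]
opening: 0.0112
grip_force: 69.0
```

Request:
servo_tool([
  [0,0,-0.1,0,0,0],
  [0,0,-0.4,0,0,0],
  [0,0,-0.7,0,0,0],
  [0,0,-1,0,0,0],
  [0,0,-1,0,0,0],
  [0,0,-1,0,0,0],
])

```text
t: 16.05
tool_pos: [0.4163, -0.2882, 0.2308]
ee_rot: [-0.038, 3.141, -0.001]
ft_force: [-0.4, -1.0, -1.0]
opening: 0.0112
grip_force: 68.2
```

Run:
```python
from h import *
carrier(); s=cap("side"); print(ctrl.state()["tool_pos"])
for zo in (.030,.0335): fitheld(s,zo,-.007,45)
print(goto([.543-.046-.007,-.0195,.24],np.radians(87.4)))
```

```text
car rect [543.  -19.  155.8 172.9  87.4] 1381 grip (array([ 0.5423, -0.0183,  0.1749]), np.float64(0.0021))
[ 0.41596302 -0.28791734  0.22926314]
held: iou 0.663 dx,dz [-0.0047  0.0044] yaw,pitch deg [ -1.8 -10.8] 2878 [[357, 293], [349, 299], [328, 291], [293, 265], [287, 237], [299, 228], [364, 276]]
held: iou 0.668 dx,dz [-0.0057  0.0054] yaw,pitch deg [ -1.7 -11.1] 2867 [[357, 294], [349, 300], [328, 291], [293, 265], [288, 237], [300, 229], [339, 255], [364, 276]]
[-0.403, 1.333, -0.053, 0.001, -0.001, 0.044]
```

Request:
servo_tool([
  [-0.1,0.25,0,0,0,0.02],
  [-0.2,0.5,0,0,0,0.044],
  [-0.3,0.75,0,0,0,0.044],
  [-0.4,1,0,0,0,0.044],
  [-0.4,1,0,0,0,0.044],
  [-0.4,1,0,0,0,0.044],
])

```text
t: 16.95
tool_pos: [0.4912, -0.0868, 0.2295]
ee_rot: [-0.07, -3.139, 0.0]
ft_force: [-1.1, -1.1, -0.5]
opening: 0.0109
grip_force: 68.4
```

Run:
```python
from h import *
s=cap("side"); p=ctrl.state()["tool_pos"]; print(p)
fitheld(s,.0317,-.007,45)
save(s,"l2h.png",(200,150,350,270),4)
print(goto([.543-.046-.008,-.0195,.12],np.radians(87.4)))
```

```text
[ 0.49110733 -0.087621    0.22968894]
held: iou 0.717 dx,dz [-0.0069 -0.0052] yaw,pitch deg [  2.4 -10.9] 1867 [[307, 237], [296, 245], [273, 230], [254, 200], [271, 191], [309, 213]]
[0.025, 0.34, 0.548, -0.0, -0.001, -0.001]
```

View pics/l2h.png

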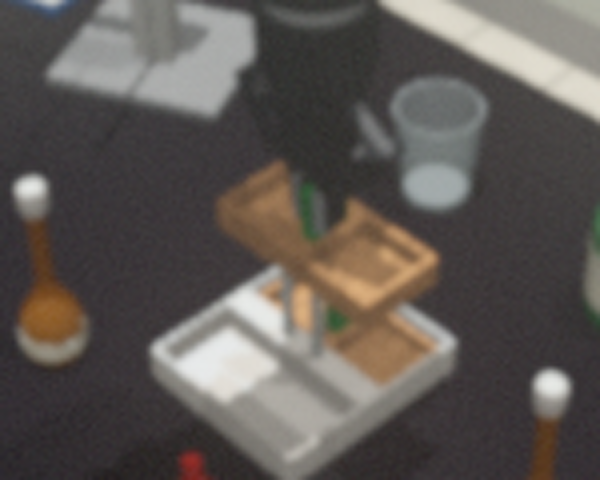

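Liner 2 is held above the carrier. Its corners in the crop are left rim (220,203), near rim (363,295), right rim (438,260) and near bottom (365,318). I'll fit its offset and pitch from those.

Run:
```python
from h import *
from scipy.optimize import least_squares
s=cap("side"); st=ctrl.state(); M=R.from_rotvec(st["ee_rot"]).as_matrix(); y=M[:,1]*np.sign(M[1,1]); z=-M[:,2]; x=np.cross(y,z); B=np.c_[x,y,z]; p=st["tool_pos"]
L=[((-32,70,22),(219,203)),((-32,-70,22),(363,295)),((32,-70,22),(438,260)),((-32,-70,0),(365,318)),((32,-70,0),(437,281)),((-32,70,0),(222,226))]
def f(v):
    e=[]
    for l,px in L:
        q=R.from_rotvec([0,v[2],v[3]]).apply(np.array(l)/1e3+[0,0,-.0317])+[v[0],v[4],v[1]]
        e+=list(proj(s,p+B@q)-[200+px[0]/4,150+px[1]/4])
    return np.r_[e,v[4]/.002,v[3]/.05,v[1]/.003]
o=least_squares(f,[.007,0,0,0,0]); print(o.x.round(4),np.degrees(o.x[2:4]).round(1),o.fun[:12].round(1))
```

```text
[ 0.0076 -0.0007  0.0573  0.0111  0.0006] [3.3 0.6] [-0.3 -1.9  1.2  1.4  0.2 -1.   0.3  2.3 -0.2  0.2 -1.  -1.2]
```

Run:
```python
from h import *
print(goto([.4905,-.0172,.08],np.radians(87.4)))
```

```text
[0.019, 0.353, 0.749, -0.0, -0.001, -0.001]
```

Request:
servo_tool([
  [0.019,0.2,0,0,0,0],
  [0.019,0.353,0,0,0,0],
  [0.019,0.353,0.25,0,0,0],
  [0.019,0.353,0.5,0,0,0],
  [0.019,0.353,0.75,0,0,0],
  [0.019,0.353,0.75,0,0,0],
  [0.019,0.353,0.75,0,0,0],
])

```text
t: 17.92
tool_pos: [0.4919, -0.0166, 0.0818]
ee_rot: [0.073, 3.14, -0.0]
ft_force: [0.3, 0.8, -1.2]
opening: 0.0113
grip_force: 68.4
```

Request:
servo_tool([
  [0,0,0.03,0,0,0],
  [0,0,0.06,0,0,0],
  [0,0,0.09,0,0,0],
  [0,0,0.1,0,0,0],
  [0,0,0.1,0,0,0],
])

```text
t: 18.55
tool_pos: [0.4911, -0.0158, 0.0603]
ee_rot: [-0.07, -3.14, 0.0]
ft_force: [-0.3, -0.3, -0.1]
opening: 0.0109
grip_force: 68.4
```

Request:
servo_tool([
  [0,0,0.015,0,0,0],
  [0,0,0.03,0,0,0],
  [0,0,0.03,0,0,0],
])

```text
t: 18.92
tool_pos: [0.491, -0.0158, 0.0542]
ee_rot: [-0.07, -3.14, 0.0]
ft_force: [-0.2, 0.2, -1.0]
opening: 0.0109
grip_force: 68.4
```

Request:
servo_tool([
  [0,0,0.015,0,0,0],
  [0,0,0.03,0,0,0],
  [0,0,0.03,0,0,0],
])

```text
t: 19.3
tool_pos: [0.491, -0.0158, 0.0482]
ee_rot: [-0.07, -3.14, 0.0]
ft_force: [-0.1, -0.6, -0.6]
opening: 0.0113
grip_force: 68.4
```

No contact, so it is inside the bay. I'll lower to the floor, release, and back off.

Request:
servo_tool([
  [0,0,0.02,0,0,0],
  [0,0,0.04,0,0,0],
  [0,0,0.055,0,0,0],
  [0,0,0.065,0,0,0],
  [0,0,0.065,0,0,0],
])

```text
t: 19.92
tool_pos: [0.491, -0.0158, 0.0357]
ee_rot: [-0.07, -3.141, 0.0]
ft_force: [-1.4, 0.3, 4.5]
opening: 0.011
grip_force: 69.2
```

Request:
servo_tool([
  [0,0,0,0,0,0],
  [0,0,0,0,0,0],
  [0,0,0,0,0,0],
], jaw=-0.2)

```text
t: 20.3
tool_pos: [0.4912, -0.0158, 0.0354]
ee_rot: [-0.07, -3.141, 0.0]
ft_force: [0.5, -0.5, 0.1]
opening: 0.0342
grip_force: 0.0
```

Request:
servo_tool([
  [0,0,-0.3,0,0,0],
  [0,0,-0.6,0,0,0],
  [0,0,-0.95,0,0,0],
  [0,0.3,-1,0,0,0],
  [0.15,0.6,-1,0,0,0],
  [0.3,1,-1,0,0,0],
  [0.3,1,-1,0,0,0],
  [0.3,1,-1,0,0,0],
])

```text
t: 21.3
tool_pos: [0.4392, 0.189, 0.2355]
ee_rot: [-0.063, -3.141, -0.001]
ft_force: [-0.3, -1.2, -0.7]
opening: 0.034
grip_force: 0.0
```

```bash
cat >> h.py <<'E'
T0=[(172,222),(214,220),(334,191),(361,195)]; S0=[(176,178),(207,197),(337,246),(364,268)]
def flasks():
    t=cap("top"); s=cap("side")
    for i,(a,b) in enumerate(zip(T0,S0)):
        pa,ma=blob(t,a,white,7); pb,mb=blob(s,b,white,7)
        if pa is None or pb is None: print(i,pa,pb); continue
        p,e=tri(t,pa,s,pb); print("flask",i,p.round(4),round(e,4),ma.sum(),mb.sum())
def check_liners(t,s):
    for nm,c in(("top",t),("side",s)):
        for z in(.018,.026):pass
        # green tabs
        hsv=cv2.cvtColor(c["frame"],cv2.COLOR_RGB2HSV).astype(int); m=green(hsv[...,0],hsv[...,1],hsv[...,2]).astype(np.uint8)
        n,l,st,ct=cv2.connectedComponentsWithStats(m)
        for i in range(1,n):
            if st[i,4]>8: print(nm,"green",ct[i].round(1),st[i,4],atz(c,ct[i],.055)[:2].round(4))
E
python3 - <<'E'
from h import *
t,s,r=carrier(); check_liners(t,s); flasks(); print(ctrl.state()["tool_pos"])
save(t,"p2.png",(215,145,335,235),6)
E
```

```text
car rect [543.3 -18.8 155.9 172.4  87.2] 650 grip (array([ 0.5419, -0.0188,  0.1746]), np.float64(0.0024))
top green [262.6 206.1] 13 [ 0.4962 -0.0161]
side green [286.2 221.9] 21 [ 0.5886 -0.0184]
side green [263.6 236.7] 22 [ 0.4975 -0.0135]
0 None [175.9        177.96666667]
flask 1 [0.4275 0.1388 0.1642] 0.0032 19 16
flask 2 [ 0.5326 -0.2525  0.163 ] 0.0036 34 53
flask 3 [ 0.5218 -0.3435  0.1632] 0.0033 32 59
[0.44070921 0.18520847 0.23534499]
```

```bash
cat >> h.py <<'E'
def pocket(i,j,c=(.543,-.0189),yaw=87.2):
    a=np.radians(yaw); y=np.array([np.cos(a),np.sin(a)]); x=np.array([y[1],-y[0]]); return np.array(c)+x*.046*i+y*.038*j
E
python3 - <<'E'
from h import *
print(goto([.4275,.1388,.2],np.radians(87.2)))
for i in(1,-1):
  for j in(1,-1): print(i,j,pocket(i,j).round(4))
E
```

```text
[0.055, -0.235, 0.177, -0.001, -0.0, 0.001]
1 1 [0.5908 0.0168]
1 -1 [ 0.5871 -0.0591]
-1 1 [0.4989 0.0213]
-1 -1 [ 0.4952 -0.0546]
```

Request:
servo_tool([
  [0.03,-0.12,0,0,0,0],
  [0.055,-0.235,0,0,0,0],
  [0.055,-0.235,0.09,0,0,0],
  [0.055,-0.235,0.177,0,0,0],
  [0.055,-0.235,0.177,0,0,0],
  [0.055,-0.235,0.177,0,0,0],
], jaw=0.2)

```text
t: 22.25
tool_pos: [0.4276, 0.1397, 0.2006]
ee_rot: [0.072, 3.14, 0.0]
ft_force: [0.3, -0.1, 0.6]
opening: 0.0509
grip_force: 0.0
```

Run:
```python
from h import *
flasks(); print(ctrl.state()["tool_pos"],goto([.4275,.1388,.111],np.radians(87.2)))
```

```text
flask 0 [0.4173 0.2777 0.1627] 0.0025 35 34
1 None [208.         196.28571429]
flask 2 [ 0.5326 -0.2525  0.1627] 0.0037 34 54
flask 3 [ 0.5218 -0.3435  0.163 ] 0.0034 32 58
[0.42764497 0.14013403 0.20074299] [0.001, -0.007, 0.449, 0.0, 0.001, 0.002]
```

Request:
servo_tool([
  [0,-0.007,0.1,0,0,0],
  [0,-0.007,0.2,0,0,0],
  [0,-0.007,0.3,0,0,0],
  [0,-0.007,0.4,0,0,0],
  [0,-0.007,0.45,0,0,0],
  [0,-0.007,0.45,0,0,0],
])

```text
t: 23.1
tool_pos: [0.427, 0.1389, 0.11]
ee_rot: [-0.07, -3.14, 0.0]
ft_force: [0.4, 0.3, 0.3]
opening: 0.0517
grip_force: 0.0
```

Request:
servo_tool([
  [0,0,0,0,0,0],
  [0,0,0,0,0,0],
  [0,0,0,0,0,0],
  [0,0,0,0,0,0],
], jaw=-1, grip_force=40)

```text
t: 23.6
tool_pos: [0.4276, 0.1391, 0.1108]
ee_rot: [0.07, 3.139, 0.001]
ft_force: [-0.1, -0.0, 5.6]
opening: 0.0193
grip_force: 38.7
```

Request:
servo_tool([
  [0,0,-0.05,0,0,0],
  [0,0,-0.2,0,0,0],
  [0,0,-0.4,0,0,0],
  [0,0,-0.6,0,0,0],
  [0,0,-0.6,0,0,0],
])

```text
t: 24.22
tool_pos: [0.4283, 0.1394, 0.2331]
ee_rot: [0.07, 3.135, 0.003]
ft_force: [-0.3, 0.1, -1.3]
opening: 0.0191
grip_force: 39.9
```

Run:
```python
from h import *
c=carrier(); s=cap("side"); print(ctrl.state()["tool_pos"])
p=pocket(-1,1); print(goto([*p,.232],np.radians(87.2)))
```

```text
car rect [543.3 -19.  155.7 172.4  87.4] 649 grip (array([ 0.5423, -0.0187,  0.175 ]), np.float64(0.0015))
[0.42638105 0.1384835  0.22949214]
[-0.389, -0.569, -0.013, -0.0, -0.001, 0.002]
```

```bash
cat >> h.py <<'E'
amber=lambda h,s,v:(h>5)&(h<18)&(s>150)&(v>50)
def held_flask(zoff=.111):
    s=cap("side"); p=ctrl.state()["tool_pos"]; b=p[2]-zoff
    for nm,z in(("body",.024),):
        pr=proj(s,[p[0],p[1],b+z]); q,m=blob(s,pr,amber,14); print(nm,"pred",pr.round(1),"seen",None if q is None else q.round(1),m.sum())
        ys,xs=np.nonzero(m); 
        if len(xs): print(" body rows",ys.min(),ys.max(),"cols",xs.min(),xs.max())
    q,m=blob(s,proj(s,[p[0],p[1],b]),lambda h,s_,v:(s_<90)&(v>120),10); print("base white seen",None if q is None else q.round(1),"pred",proj(s,[p[0],p[1],b+.004]).round(1))
    return s
E
python3 - <<'E'
from h import *
s=held_flask()
# reference: same quantities on standing flask 2
for p in((.5326,-.2525),(.417,.277)):
    pr=proj(s,[*p,.024]); q,m=blob(s,pr,amber,14); print("ref",pr.round(1),q.round(1),m.sum())
p=ctrl.state()["tool_pos"]; pr=proj(s,p); x,y=int(pr[0]),int(pr[1]); print(pr); save(s,"hf.png",(x-40,y-30,x+50,y+60),6)
E
```

```text
body pred [208.4 202.6] seen [206.9 198.5] 179
 body rows 189 205 cols 200 214
base white seen [208.9 208.1] pred [209.2 207.7]
ref [334.  280.8] [334.  277.2] 196
ref [183.6 212.1] [182.  207.8] 140
[204.64231776 178.96833622]
```

View pics/hf.png

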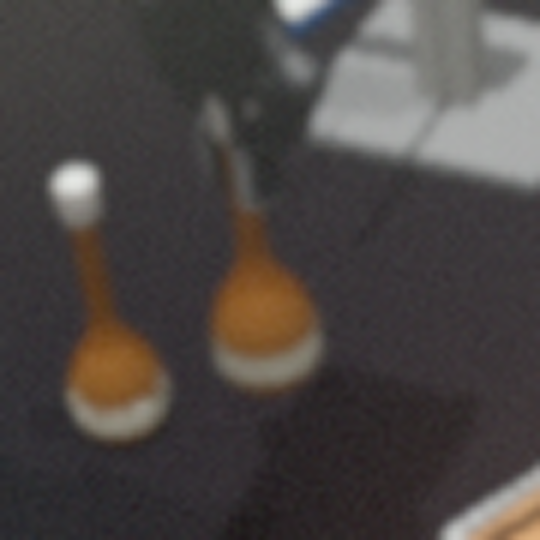

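The held flask hangs upright, with its body at crop (265,320) and offsets matching the standing flasks. Next I move it over the near/left pocket.

Request:
servo_tool([
  [-0.1,-0.15,0,0,0,0],
  [-0.2,-0.3,0,0,0,0],
  [-0.3,-0.45,0,0,0,0],
  [-0.389,-0.566,0,0,0,0],
  [-0.389,-0.566,0,0,0,0],
  [-0.389,-0.566,0.2,0,0,0],
  [-0.389,-0.566,0.36,0,0,0],
  [-0.389,-0.566,0.36,0,0,0],
])

```text
t: 25.42
tool_pos: [0.4972, 0.0229, 0.1556]
ee_rot: [-0.068, -3.134, 0.0]
ft_force: [-0.6, -0.3, -2.1]
opening: 0.0191
grip_force: 39.9
```

Run:
```python
from h import *
s=held_flask(); p=pocket(-1,1); print(ctrl.state()["tool_pos"],goto([p[0],.0217,.122],np.radians(87.2)))
carrier()
```

```text
body pred [255.  226.8] seen [253.2 223.9] 169
 body rows 213 231 cols 246 260
base white seen [256.6 232.6] pred [255.4 231.6]
[0.49849962 0.02295281 0.15727749] [-0.003, -0.006, 0.176, -0.0, -0.002, 0.003]
car rect [541.4 -60.7  72.9 172.1  87.7] 254 grip (array([ 0.5383, -0.0275,  0.1803]), np.float64(0.0084))
```

Request:
servo_tool([
  [0,-0.006,0.04,0,0,0],
  [0,-0.006,0.08,0,0,0],
  [0,-0.006,0.12,0,0,0],
  [0,-0.006,0.15,0,0,0],
  [0,-0.006,0.16,0,0,0],
  [0,-0.006,0.16,0,0,0],
])

```text
t: 26.32
tool_pos: [0.4996, 0.0211, 0.126]
ee_rot: [-0.07, -3.141, 0.0]
ft_force: [0.3, 1.3, -1.1]
opening: 0.0189
grip_force: 39.9
```

Request:
servo_tool([
  [0,0,0.01,0,0,0],
  [0,0,0.02,0,0,0],
  [0,0,0.02,0,0,0],
])

```text
t: 26.7
tool_pos: [0.4995, 0.0211, 0.122]
ee_rot: [-0.07, -3.141, 0.0]
ft_force: [0.6, 0.7, -0.7]
opening: 0.0187
grip_force: 39.9
```

Request:
servo_tool([
  [0,0,0.008,0,0,0],
  [0,0,0.015,0,0,0],
  [0,0,0.015,0,0,0],
])

```text
t: 27.08
tool_pos: [0.5013, 0.0211, 0.1208]
ee_rot: [0.071, 3.137, 0.0]
ft_force: [-1.4, -0.2, 13.0]
opening: 0.0189
grip_force: 39.1
```

Request:
servo_tool([
  [0,0,0,0,0,0],
  [0,0,0,0,0,0],
  [0,0,0,0,0,0],
  [0,0,0,0,0,0],
], jaw=0)

```text
t: 27.58
tool_pos: [0.4995, 0.0211, 0.1189]
ee_rot: [-0.07, -3.14, 0.0]
ft_force: [0.0, 0.5, -0.1]
opening: 0.0425
grip_force: 0.0
```

Request:
servo_tool([
  [0,0,-0.2,0,0,0],
  [0,0,-0.5,0,0,0],
  [0,0,-0.75,0,0,0],
  [0,0,-0.75,0,0,0],
  [0,-0.5,-0.75,0,0,0],
  [-0.1,-1,-0.75,0,0,0],
  [-0.1,-1,-0.75,0,0,0],
  [-0.1,-1,-0.75,0,0,0],
])

```text
t: 28.58
tool_pos: [0.5094, -0.1846, 0.2675]
ee_rot: [-0.081, -3.138, 0.003]
ft_force: [-0.5, 0.6, -0.2]
opening: 0.0427
grip_force: 0.0
```

```bash
cat >> h.py <<'E'
def stoppers():
    "white stoppers standing in the carrier: triangulated"
    t=cap("top"); s=cap("side")
    for i in(1,-1):
        for j in(1,-1):
            p=[*pocket(i,j),.172]; pa,ma=blob(t,proj(t,p),white,6); pb,mb=blob(s,proj(s,p),white,6)
            if pa is None or pb is None: print(i,j,"none",pa,pb); continue
            q,e=tri(t,pa,s,pb); print("in pocket",i,j,"want",np.round(p,3),"seen",q.round(4),round(e,4),ma.sum(),mb.sum())
E
python3 - <<'E'
from h import *
carrier(); stoppers(); flasks(); print(ctrl.state()["tool_pos"],goto([.5326,-.2525,.2],np.radians(87.2)))
E
```

```text
car rect [543.3 -19.  155.6 172.4  87.4] 624 grip (array([ 0.5425, -0.0186,  0.1732]), np.float64(0.002))
1 1 none [252.73333333 171.16666667] None
1 -1 none [276.48275862 172.86206897] None
in pocket -1 1 want [0.499 0.021 0.172] seen [0.503  0.022  0.1703] 0.006 61 44
in pocket -1 -1 want [ 0.495 -0.055  0.172] seen [ 0.5078 -0.0527  0.1604] 0.0062 29 24
flask 0 [0.4173 0.2777 0.1627] 0.0025 35 34
1 None None
2 None [337.38888889 246.38888889]
flask 3 [ 0.5218 -0.3434  0.1633] 0.0035 32 59
[ 0.51080391 -0.17732249  0.26883678] [-0.125, -0.371, 0.344, 0.001, -0.0, 0.005]
```

Request:
servo_tool([
  [-0.06,-0.2,0,0,0,0],
  [-0.125,-0.371,0,0,0,0],
  [-0.125,-0.371,0.17,0,0,0],
  [-0.125,-0.371,0.344,0,0,0],
  [-0.125,-0.371,0.344,0,0,0],
  [-0.125,-0.371,0.344,0,0,0],
], jaw=0.1)

```text
t: 29.62
tool_pos: [0.5332, -0.2541, 0.2017]
ee_rot: [0.068, 3.139, -0.001]
ft_force: [0.2, 1.0, 1.4]
opening: 0.0466
grip_force: 0.0
```

Run:
```python
from h import *
cap("side"); print(ctrl.state()["tool_pos"],goto([.5326,-.2525,.111],np.radians(87.2)))
```

```text
[ 0.53339704 -0.25445046  0.20204065] [0.006, 0.01, 0.455, -0.0, 0.002, 0.003]
```

Request:
servo_tool([
  [0.005,0.01,0.1,0,0,0],
  [0.005,0.01,0.2,0,0,0],
  [0.005,0.01,0.3,0,0,0],
  [0.005,0.01,0.4,0,0,0],
  [0.005,0.01,0.455,0,0,0],
  [0.005,0.01,0.455,0,0,0],
])

```text
t: 30.42
tool_pos: [0.5316, -0.2527, 0.1096]
ee_rot: [0.07, 3.141, -0.0]
ft_force: [0.4, 0.0, 0.2]
opening: 0.0469
grip_force: 0.0
```

Request:
servo_tool([
  [0,0,0,0,0,0],
  [0,0,0,0,0,0],
  [0,0,0,0,0,0],
  [0,0,0,0,0,0],
], jaw=-1)

```text
t: 30.92
tool_pos: [0.5322, -0.253, 0.1104]
ee_rot: [0.07, 3.139, -0.001]
ft_force: [0.4, 0.4, 5.5]
opening: 0.019
grip_force: 38.7
```

Request:
servo_tool([
  [0,0,-0.05,0,0,0],
  [0,0,-0.2,0,0,0],
  [0,0,-0.4,0,0,0],
  [0,0,-0.6,0,0,0],
  [0,0,-0.6,0,0,0],
])

```text
t: 31.55
tool_pos: [0.5327, -0.2536, 0.2329]
ee_rot: [0.071, 3.135, -0.004]
ft_force: [-0.5, -0.1, -1.4]
opening: 0.0186
grip_force: 40.3
```

Run:
```python
from h import *
carrier(); held_flask(); print(ctrl.state()["tool_pos"])
p=pocket(1,-1); print(goto([*p,.232],np.radians(87.2)))
```

```text
car rect [543.3 -19.  155.7 172.4  87.4] 681 grip (array([ 0.5409, -0.0188,  0.1816]), np.float64(0.0017))
body pred [337.  252.4] seen [337.2 247.8] 221
 body rows 239 256 cols 329 345
base white seen [336.1 258.4] pred [336.4 257.6]
[ 0.53061148 -0.25256744  0.22841033]
[-0.239, 0.979, -0.018, 0.0, -0.001, 0.003]
```

Request:
servo_tool([
  [-0.06,0.25,0,0,0,0],
  [-0.12,0.5,0,0,0,0],
  [-0.18,0.75,0,0,0,0],
  [-0.239,0.98,0,0,0,0],
  [-0.239,0.98,0,0,0,0],
  [-0.239,0.98,0,0,0,0],
])

```text
t: 32.45
tool_pos: [0.5871, -0.0597, 0.228]
ee_rot: [-0.07, -3.138, 0.001]
ft_force: [-0.1, -0.6, -1.8]
opening: 0.0186
grip_force: 40.4
```

Request:
servo_tool([
  [0,0,0.2,0,0,0],
  [0,0,0.36,0,0,0],
  [0,0,0.36,0,0,0],
])

```text
t: 32.83
tool_pos: [0.5856, -0.061, 0.1547]
ee_rot: [-0.074, -3.134, 0.001]
ft_force: [1.3, -0.1, -0.6]
opening: 0.0186
grip_force: 40.4
```

Run:
```python
from h import *
held_flask(); p=pocket(1,-1); print(ctrl.state()["tool_pos"],goto([p[0],-.0585,.122],np.radians(87.2)))
```

```text
body pred [296.2 225.4] seen [294.9 222.3] 153
 body rows 212 229 cols 288 301
base white seen [296.8 232. ] pred [296.1 230.2]
[ 0.58694878 -0.060758    0.15656554] [-0.001, 0.011, 0.173, -0.0, -0.002, 0.001]
```

Request:
servo_tool([
  [0,0.01,0.04,0,0,0],
  [0,0.01,0.08,0,0,0],
  [0,0.01,0.12,0,0,0],
  [0,0.01,0.15,0,0,0],
  [0,0.01,0.165,0,0,0],
  [0,0.01,0.173,0,0,0],
  [0,0.01,0.173,0,0,0],
])

```text
t: 33.75
tool_pos: [0.5901, -0.0571, 0.1257]
ee_rot: [0.07, 3.135, -0.0]
ft_force: [-2.7, 0.9, 18.4]
opening: 0.0171
grip_force: 47.9
```

Request:
servo_tool([
  [0,0,0.008,0,0,0],
  [0,0,0.015,0,0,0],
  [0,0,0.015,0,0,0],
])

```text
t: 34.12
tool_pos: [0.5924, -0.0593, 0.1244]
ee_rot: [0.073, 3.129, -0.004]
ft_force: [0.0, -4.8, 25.1]
opening: 0.0172
grip_force: 43.2
```

Request:
servo_tool([
  [0,0,-0.05,0,0,0],
  [0,0,-0.1,0,0,0],
  [0,0,-0.1,0,0,0],
  [0,0,-0.1,0,0,0],
])

```text
t: 34.62
tool_pos: [0.5877, -0.057, 0.1392]
ee_rot: [-0.07, -3.14, -0.0]
ft_force: [0.2, -0.3, -2.4]
opening: 0.0172
grip_force: 45.1
```

Run:
```python
from h import *
s=held_flask(); check_liners(cap("top"),s); st=ctrl.state(); print(st["tool_pos"],st["ft_force"],st["opening"])
p=st["tool_pos"]; pr=proj(s,[*pocket(0,0),.05]).astype(int); save(s,"stuck.png",(pr[0]-55,pr[1]-45,pr[0]+55,pr[1]+40),7)
```

```text
body pred [295.4 228.9] seen [293.7 224.5] 148
 body rows 215 231 cols 287 300
base white seen [295.4 235.2] pred [295.3 233.6]
[ 0.58765224 -0.05707476  0.13903803] [-0.66004381  0.74308168 -1.28330909] 0.01743542743136975
```

View pics/stuck.png

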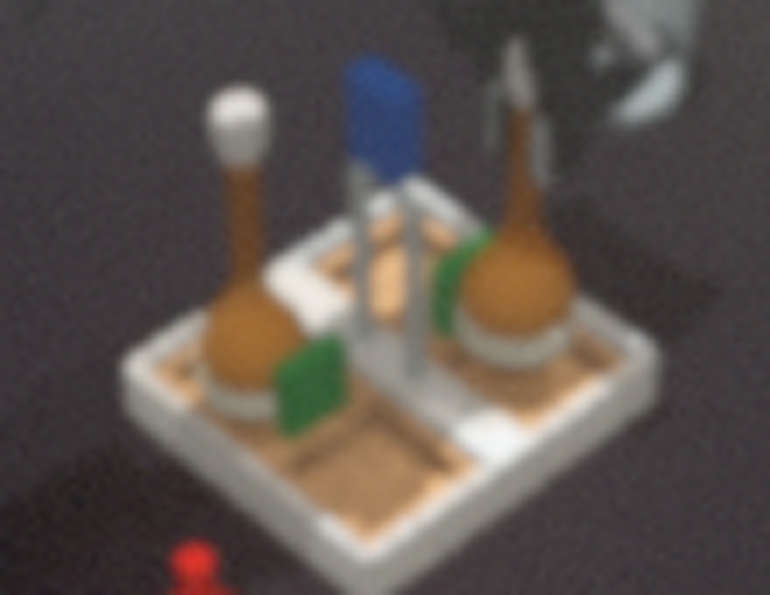

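The flask hovers a little towards the green tab from its pocket at crop (530,380). The first flask stands well in its own pocket. I'll compare pixels with the model.

Run:
```python
from h import *
s=cap("side"); pr=proj(s,[*pocket(0,0),.05]).astype(int); o=np.array([pr[0]-55,pr[1]-45])
cr=lambda p:((proj(s,p)-o)*7).round().astype(int).tolist()
a=np.radians(87.2); y=np.array([np.cos(a),np.sin(a)]); x=np.array([y[1],-y[0]])
for i,j in((1,-1),(-1,-1)):
    print("pocket",i,j,"rim corners near,right,far,left",[cr([*(pocket(i,j)+x*u*.027+y*v*.027),.026]) for u,v in((-1,-1),(1,-1),(1,1),(-1,1))],
    "floor",[cr([*(pocket(i,j)+x*u*.027+y*v*.027),.010]) for u,v in((-1,-1),(1,-1),(1,1),(-1,1))])
print("carrier rim near,right,left",[cr([*(pocket(0,0)+x*u*.085+y*v*.077),.03]) for u,v in((-1,-1),(1,-1),(-1,1))])
for i in(1,-1): print("tab",[cr([*(pocket(i,0)+x*u*.017+y*v*.006),z]) for u,v,z in((-1,-1,.066),(1,-1,.066),(-1,-1,.026),(-1,1,.066))])
hsv=cv2.cvtColor(s["frame"],cv2.COLOR_RGB2HSV).astype(int)
m=cork(hsv[...,0],hsv[...,1],hsv[...,2])
np.set_printoptions(linewidth=250)
```

```text
pocket 1 -1 rim corners near,right,far,left [[529, 418], [618, 355], [530, 292], [441, 352]] floor [[528, 443], [617, 380], [529, 317], [441, 378]]
pocket -1 -1 rim corners near,right,far,left [[369, 531], [464, 464], [376, 396], [281, 460]] floor [[369, 557], [464, 489], [377, 422], [283, 486]]
carrier rim near,right,left [[366, 556], [658, 349], [126, 359]]
tab [[450, 268], [507, 231], [450, 335], [430, 254]]
tab [[288, 376], [349, 335], [291, 442], [269, 361]]
```

Request:
servo_tool([
  [0,-0.013,0,0,0,0],
  [0,-0.013,0.03,0,0,0],
  [0,-0.013,0.05,0,0,0],
  [0,-0.013,0.065,0,0,0],
  [0,-0.013,0.075,0,0,0],
  [0,-0.013,0.075,0,0,0],
])

```text
t: 35.52
tool_pos: [0.5883, -0.0599, 0.1251]
ee_rot: [0.071, 3.14, -0.0]
ft_force: [-0.2, -1.0, 1.9]
opening: 0.0172
grip_force: 45.0
```

Request:
servo_tool([
  [0,0,0.01,0,0,0],
  [0,0,0.015,0,0,0],
  [0,0,0.015,0,0,0],
])

```text
t: 35.9
tool_pos: [0.5903, -0.0608, 0.1243]
ee_rot: [0.072, 3.135, -0.002]
ft_force: [-0.6, -3.4, 14.7]
opening: 0.0173
grip_force: 44.4
```

Run:
```python
from h import *
s=held_flask(); st=ctrl.state(); print(st["tool_pos"],st["ft_force"],st["opening"])
```

```text
body pred [296.8 232.6] seen [294.4 228.2] 141
 body rows 219 234 cols 288 300
base white seen [296.8 240.6] pred [296.7 237.2]
[ 0.59025679 -0.0608523   0.12428792] [-1.03691275 -2.9864368  15.04033354] 0.01710096841680614
```

Run:
```python
from h import *
s=cap("side")
for nm,p in(("seated flask1",(.4995,.0211)),("this",(.5885,-.0600))):
    for b in(.010,.016):
        pr=proj(s,[*p,b+.024]); q,m=blob(s,pr,amber,14); ys,xs=np.nonzero(m); print(nm,b,"pred",pr.round(1),"seen",q.round(1),"diff",(q-pr).round(1),"area",m.sum(),"cols",xs.min(),xs.max(),"rows",ys.min(),ys.max())
```

```text
seated flask1 0.01 pred [256.3 235.6] seen [255.1 232.2] diff [-1.2 -3.4] area 115 cols 250 261 rows 222 239
seated flask1 0.016 pred [256.2 234.2] seen [255.1 232.1] diff [-1.1 -2.1] area 116 cols 250 261 rows 221 239
this 0.01 pred [296.2 233.5] seen [294.3 228.4] diff [-1.9 -5.1] area 142 cols 288 300 rows 220 235
this 0.016 pred [296.2 232.1] seen [294.3 228.4] diff [-2.  -3.7] area 142 cols 288 300 rows 220 235
```

Request:
servo_tool([
  [0,0,-0.03,0,0,0],
  [0,-0.015,-0.03,0,0,0],
  [0,-0.015,-0.01,0,0,0],
  [0,-0.015,0,0,0,0],
  [0,-0.015,0,0,0,0],
])

```text
t: 36.62
tool_pos: [0.5874, -0.0626, 0.1211]
ee_rot: [-0.07, -3.14, -0.0]
ft_force: [0.5, 0.7, -0.6]
opening: 0.0172
grip_force: 45.1
```

Request:
servo_tool([
  [0,0,0.008,0,0,0],
  [0,0,0.016,0,0,0],
  [0,0,0.016,0,0,0],
])

```text
t: 37.0
tool_pos: [0.5879, -0.0627, 0.1186]
ee_rot: [0.07, 3.14, 0.0]
ft_force: [-0.1, 1.1, -0.9]
opening: 0.0172
grip_force: 45.0
```

Request:
servo_tool([
  [0,0,0.008,0,0,0],
  [0,0,0.016,0,0,0],
  [0,0,0.016,0,0,0],
])

```text
t: 37.38
tool_pos: [0.5903, -0.0627, 0.1183]
ee_rot: [0.07, 3.134, -0.0]
ft_force: [-1.7, 0.8, 17.8]
opening: 0.0169
grip_force: 43.3
```

Request:
servo_tool([
  [0,0,-0.01,0,0,0],
  [0,0,-0.01,0,0,0],
  [0,0,-0.01,0,0,0],
  [0,0,-0.01,0,0,0],
], jaw=0)

```text
t: 37.88
tool_pos: [0.5876, -0.0628, 0.117]
ee_rot: [-0.07, -3.14, 0.0]
ft_force: [0.5, 0.1, 0.5]
opening: 0.0428
grip_force: 0.0
```

Request:
servo_tool([
  [0,0,-0.2,0,0,0],
  [0,0,-0.5,0,0,0],
  [0,0,-0.8,0,0,0],
  [0,0,-0.8,0,0,0],
  [0.2,0.25,-0.8,0,0,0],
  [0.4,0.5,-0.8,0,0,0],
  [0.6,0.8,-0.8,0,0,0],
  [0.8,1,-0.8,0,0,0],
])

```text
t: 38.88
tool_pos: [0.4396, 0.1409, 0.2763]
ee_rot: [-0.07, -3.14, 0.0]
ft_force: [0.8, 1.0, 0.6]
opening: 0.0425
grip_force: 0.0
```

Run:
```python
from h import *
cap("side"); carrier(); stoppers(); flasks(); print(ctrl.state()["tool_pos"],goto([.4173,.2777,.2],np.radians(87.2)))
```

```text
car rect [544.7 -19.2 155.9 175.3  87.4] 709 grip (array([ 0.5423, -0.019 ,  0.1739]), np.float64(0.0027))
1 1 none [252.68965517 171.20689655] None
in pocket 1 -1 want [ 0.587 -0.059  0.172] seen [ 0.587  -0.0608  0.1708] 0.0017 48 45
in pocket -1 1 want [0.499 0.021 0.172] seen [0.5031 0.022  0.1704] 0.0058 61 45
in pocket -1 -1 want [ 0.495 -0.055  0.172] seen [ 0.5079 -0.0527  0.16  ] 0.0062 29 23
flask 0 [0.4173 0.2777 0.1627] 0.0025 35 34
1 None None
2 None None
flask 3 [ 0.5218 -0.3434  0.1633] 0.0035 32 57
[0.44180982 0.13796564 0.27679718] [0.155, 0.692, 0.384, -0.0, -0.0, 0.001]
```

Request:
servo_tool([
  [0.08,0.25,0,0,0,0],
  [0.155,0.5,0,0,0,0],
  [0.155,0.692,0,0,0,0],
  [0.155,0.692,0.2,0,0,0],
  [0.155,0.692,0.384,0,0,0],
  [0.155,0.692,0.384,0,0,0],
  [0.155,0.692,0.384,0,0,0],
], jaw=0.1)

```text
t: 40.1
tool_pos: [0.4175, 0.2787, 0.2014]
ee_rot: [0.073, 3.14, 0.001]
ft_force: [0.7, 0.3, 1.4]
opening: 0.047
grip_force: 0.0
```

Run:
```python
from h import *
cap("side"); print(ctrl.state()["tool_pos"],goto([.4173,.2777,.109],np.radians(87.2)))
```

```text
[0.41758714 0.27898639 0.20183287] [0.002, -0.007, 0.464, 0.001, 0.001, 0.002]
```

Request:
servo_tool([
  [0,-0.007,0.1,0,0,0],
  [0,-0.007,0.2,0,0,0],
  [0,-0.007,0.3,0,0,0],
  [0,-0.007,0.4,0,0,0],
  [0,-0.007,0.46,0,0,0],
  [0,-0.007,0.46,0,0,0],
])

```text
t: 40.9
tool_pos: [0.4166, 0.2775, 0.1087]
ee_rot: [0.071, 3.141, -0.0]
ft_force: [-0.6, 0.2, 1.0]
opening: 0.047
grip_force: 0.0
```

Request:
servo_tool([
  [0,0,0,0,0,0],
  [0,0,0,0,0,0],
  [0,0,0,0,0,0],
  [0,0,0,0,0,0],
], jaw=-1)

```text
t: 41.4
tool_pos: [0.4165, 0.2776, 0.1089]
ee_rot: [0.07, 3.14, 0.001]
ft_force: [0.3, 0.3, 4.4]
opening: 0.0171
grip_force: 77.7
```

Request:
servo_tool([
  [0,0,-0.05,0,0,0],
  [0,0,-0.2,0,0,0],
  [0,0,-0.4,0,0,0],
  [0,0,-0.6,0,0,0],
  [0,0,-0.8,0,0,0],
  [0,0,-0.95,0,0,0],
  [0,0,-0.95,0,0,0],
])

```text
t: 42.28
tool_pos: [0.4169, 0.2781, 0.301]
ee_rot: [0.07, 3.137, 0.004]
ft_force: [-0.4, -1.2, -0.9]
opening: 0.0171
grip_force: 78.7
```

Run:
```python
from h import *
carrier(); held_flask(.109); print(ctrl.state()["tool_pos"])
print(goto([.5905,.015,.302],np.radians(87.2)))
```

```text
car rect [544.7 -19.1 155.7 175.3  87.5] 709 grip (array([ 0.5426, -0.019 ,  0.1731]), np.float64(0.0025))
body pred [173.3 165.2] seen [171.6 160.6] 116
 body rows 154 166 cols 166 178
base white seen [173.6 169.8] pred [174.5 170.6]
[0.41575799 0.27703586 0.29761564]
[-0.931, -1.27, -0.022, -0.001, -0.001, 0.003]
```

Request:
servo_tool([
  [-0.1,-0.25,0,0,0,0],
  [-0.3,-0.5,0,0,0,0],
  [-0.5,-0.75,0,0,0,0],
  [-0.7,-1,0,0,0,0],
  [-0.9,-1,0,0,0,0],
  [-0.93,-1,0,0,0,0],
  [-0.93,-1,0,0,0,0],
])

```text
t: 43.3
tool_pos: [0.5924, 0.0699, 0.2969]
ee_rot: [-0.069, -3.138, -0.0]
ft_force: [-0.5, -0.4, -1.4]
opening: 0.0171
grip_force: 56.9
```

Request:
servo_tool([
  [0,-0.2,0,0,0,0],
  [0,-0.27,0.1,0,0,0],
  [0,-0.27,0.35,0,0,0],
  [0,-0.27,0.6,0,0,0],
  [0,-0.27,0.7,0,0,0],
  [0,-0.27,0.7,0,0,0],
])

```text
t: 44.05
tool_pos: [0.5885, 0.0164, 0.1571]
ee_rot: [-0.068, -3.137, -0.0]
ft_force: [-0.8, 0.2, -1.1]
opening: 0.017
grip_force: 56.9
```

Run:
```python
from h import *
held_flask(.109); cap("top"); print(ctrl.state()["tool_pos"],goto([.5905,.015,.122],np.radians(87.2)))
```

```text
body pred [278.2 211.9] seen [282.1 209.2] 12
 body rows 206 212 cols 281 283
base white seen [278.2 218.5] pred [278.3 216.7]
[0.59062996 0.01613576 0.15952675] [0.001, -0.006, 0.188, 0.0, 0.001, 0.003]
```

Descend to a TCP height of about 0.122. Above 0.126 it would be riding on the rim.

Request:
servo_tool([
  [0,-0.006,0.04,0,0,0],
  [0,-0.006,0.08,0,0,0],
  [0,-0.006,0.12,0,0,0],
  [0,-0.006,0.15,0,0,0],
  [0,-0.006,0.165,0,0,0],
  [0,-0.006,0.175,0,0,0],
  [0,-0.006,0.175,0,0,0],
])

```text
t: 45.02
tool_pos: [0.5906, 0.0142, 0.1234]
ee_rot: [-0.07, -3.141, 0.0]
ft_force: [0.1, -1.5, -1.7]
opening: 0.0171
grip_force: 56.9
```

Request:
servo_tool([
  [0,0,0.005,0,0,0],
  [0,0,0.01,0,0,0],
  [0,0,0.01,0,0,0],
])

```text
t: 45.4
tool_pos: [0.5907, 0.0142, 0.1215]
ee_rot: [-0.071, -3.141, 0.0]
ft_force: [-0.4, -0.7, -0.5]
opening: 0.0168
grip_force: 56.9
```

Request:
servo_tool([
  [0,0,0.007,0,0,0],
  [0,0,0.013,0,0,0],
  [0,0,0.013,0,0,0],
])

```text
t: 45.78
tool_pos: [0.5906, 0.0142, 0.1187]
ee_rot: [-0.07, -3.141, 0.0]
ft_force: [-0.1, 0.3, -1.6]
opening: 0.017
grip_force: 56.9
```

Request:
servo_tool([
  [0,0,0,0,0,0],
  [0,0,0,0,0,0],
  [0,0,0,0,0,0],
  [0,0,0,0,0,0],
], jaw=0)

```text
t: 46.28
tool_pos: [0.5908, 0.0142, 0.119]
ee_rot: [0.07, 3.14, 0.0]
ft_force: [-0.4, 0.5, -0.7]
opening: 0.0429
grip_force: 0.0
```

Request:
servo_tool([
  [0,0,-0.2,0,0,0],
  [0,0,-0.5,0,0,0],
  [0,0,-0.8,0,0,0],
  [0,0,-0.8,0,0,0],
  [0.05,-0.3,-0.8,0,0,0],
  [0.1,-0.6,-0.8,0,0,0],
  [0.15,-1,-0.8,0,0,0],
  [0.15,-1,-0.8,0,0,0],
])

```text
t: 47.28
tool_pos: [0.5497, -0.1894, 0.2779]
ee_rot: [-0.081, -3.139, 0.003]
ft_force: [-0.2, 0.0, -0.3]
opening: 0.0425
grip_force: 0.0
```

Run:
```python
from h import *
cap("side"); carrier(); stoppers(); flasks(); print(ctrl.state()["tool_pos"],goto([.5218,-.3434,.2],np.radians(87.2)))
```

```text
car rect [544.9 -18.8 155.  176.5  87. ] 632 grip (array([ 0.5432, -0.0182,  0.1711]), np.float64(0.0029))
in pocket 1 1 want [0.591 0.017 0.172] seen [0.5906 0.0172 0.1712] 0.0025 50 45
in pocket 1 -1 want [ 0.587 -0.059  0.172] seen [ 0.5875 -0.0608  0.1708] 0.0008 47 52
in pocket -1 1 want [0.499 0.021 0.172] seen [0.5031 0.022  0.1701] 0.0063 60 47
in pocket -1 -1 want [ 0.495 -0.055  0.172] seen [ 0.5065 -0.0515  0.1576] 0.0105 29 11
0 None None
1 None None
2 None None
flask 3 [ 0.522  -0.3436  0.1626] 0.0033 32 62
[ 0.55239927 -0.18175522  0.27872432] [0.119, -0.814, 0.393, 0.001, -0.0, 0.005]
```

Request:
servo_tool([
  [0.05,-0.3,0,0,0,0],
  [0.119,-0.6,0,0,0,0],
  [0.119,-0.814,0,0,0,0],
  [0.119,-0.814,0.2,0,0,0],
  [0.119,-0.814,0.39,0,0,0],
  [0.119,-0.814,0.39,0,0,0],
  [0.119,-0.814,0.39,0,0,0],
], jaw=0.1)

```text
t: 48.5
tool_pos: [0.5219, -0.3453, 0.2024]
ee_rot: [0.068, 3.139, -0.001]
ft_force: [-0.1, 0.6, 0.7]
opening: 0.0467
grip_force: 0.0
```

Run:
```python
from h import *
cap("side"); print(ctrl.state()["tool_pos"],goto([.522,-.3436,.109],np.radians(87.2)))
```

```text
[ 0.52203426 -0.34567273  0.2028453 ] [0.002, 0.011, 0.469, -0.001, 0.002, 0.003]
```

Request:
servo_tool([
  [0,0.01,0.1,0,0,0],
  [0,0.01,0.2,0,0,0],
  [0,0.01,0.3,0,0,0],
  [0,0.01,0.4,0,0,0],
  [0,0.01,0.465,0,0,0],
  [0,0.01,0.465,0,0,0],
])

```text
t: 49.3
tool_pos: [0.521, -0.3437, 0.1081]
ee_rot: [-0.07, -3.141, -0.0]
ft_force: [-0.6, 0.5, -0.2]
opening: 0.0472
grip_force: 0.0
```

Request:
servo_tool([
  [0,0,0,0,0,0],
  [0,0,0,0,0,0],
  [0,0,0,0,0,0],
  [0,0,0,0,0,0],
], jaw=-1)

```text
t: 49.8
tool_pos: [0.5211, -0.344, 0.1085]
ee_rot: [0.07, 3.14, -0.001]
ft_force: [-0.4, 0.4, 3.5]
opening: 0.0172
grip_force: 52.1
```

Request:
servo_tool([
  [0,0,-0.05,0,0,0],
  [0,0,-0.2,0,0,0],
  [0,0,-0.4,0,0,0],
  [0,0,-0.6,0,0,0],
  [0,0,-0.6,0,0,0],
])

```text
t: 50.42
tool_pos: [0.5222, -0.3448, 0.232]
ee_rot: [0.071, 3.135, -0.006]
ft_force: [-0.1, -1.0, -1.2]
opening: 0.0172
grip_force: 52.8
```

Request:
servo_tool([
  [0,0.3,0,0,0,0],
  [0,0.6,0,0,0,0],
  [0,0.9,0,0,0,0],
  [0,1,0,0,0,0],
  [0,1,0,0,0,0],
])

```text
t: 51.05
tool_pos: [0.5296, -0.1426, 0.2276]
ee_rot: [-0.066, -3.14, -0.0]
ft_force: [0.2, -0.8, -1.4]
opening: 0.0167
grip_force: 53.0
```

Run:
```python
from h import *
carrier(); held_flask(.109); check_liners(cap("top"),cap("side")); print(ctrl.state()["tool_pos"])
p=pocket(-1,-1); print(p,goto([*p,.232],np.radians(87.2)))
```

```text
car rect [545.3 -17.8 153.1 176.4  87.4] 587 grip (array([ 0.5437, -0.0179,  0.1689]), np.float64(0.0034))
body pred [305.6 232.1] seen [302.9 228. ] 231
 body rows 219 237 cols 292 312
base white seen [303.5 240.2] pred [305.4 237.3]
top green [265.5 180. ] 10 [ 0.59   -0.0236]
top green [262.6 206.1] 13 [ 0.4962 -0.0161]
side green [286.3 222.3] 34 [ 0.5876 -0.0198]
side green [263.5 237. ] 37 [ 0.4965 -0.0141]
[ 0.52939603 -0.146131    0.22764648]
[ 0.49519863 -0.05460754] [0.193, 0.449, -0.022, -0.001, -0.0, 0.001]
```

Request:
servo_tool([
  [0.1,0.22,0,0,0,0],
  [0.19,0.45,0,0,0,0],
  [0.19,0.45,0,0,0,0],
  [0.19,0.45,0.15,0,0,0],
  [0.19,0.45,0.34,0,0,0],
  [0.19,0.45,0.34,0,0,0],
  [0.19,0.45,0.34,0,0,0],
])

```text
t: 52.18
tool_pos: [0.4966, -0.0534, 0.1608]
ee_rot: [0.073, 3.14, -0.001]
ft_force: [-0.5, 0.3, -1.5]
opening: 0.017
grip_force: 53.1
```

Run:
```python
from h import *
held_flask(.109); cap("top"); p=pocket(-1,-1); print(ctrl.state()["tool_pos"],goto([p[0]+.0003,p[1],.122],np.radians(87.2)))
```

```text
body pred [272.9 238.5] seen [271.6 234.9] 164
 body rows 225 242 cols 260 279
base white seen [275. 244.] pred [273.1 243.3]
[ 0.49685842 -0.05298467  0.16130674] [0.007, -0.008, 0.197, -0.0, 0.002, 0.002]
```

Request:
servo_tool([
  [0.005,-0.008,0.04,0,0,0],
  [0.005,-0.008,0.08,0,0,0],
  [0.005,-0.008,0.12,0,0,0],
  [0.005,-0.008,0.15,0,0,0],
  [0.005,-0.008,0.17,0,0,0],
  [0.005,-0.008,0.183,0,0,0],
  [0.005,-0.008,0.183,0,0,0],
])

```text
t: 53.15
tool_pos: [0.4948, -0.0541, 0.1232]
ee_rot: [0.07, 3.141, -0.0]
ft_force: [0.5, -0.7, -0.3]
opening: 0.0168
grip_force: 53.2
```

Request:
servo_tool([
  [0,0,0.005,0,0,0],
  [0,0,0.01,0,0,0],
  [0,0,0.01,0,0,0],
])

```text
t: 53.52
tool_pos: [0.4946, -0.054, 0.1212]
ee_rot: [-0.07, -3.14, 0.0]
ft_force: [-1.0, 0.0, -1.6]
opening: 0.0172
grip_force: 53.3
```

Request:
servo_tool([
  [0,0,0.007,0,0,0],
  [0,0,0.013,0,0,0],
  [0,0,0.013,0,0,0],
])

```text
t: 53.9
tool_pos: [0.4946, -0.0539, 0.1185]
ee_rot: [-0.07, -3.14, -0.0]
ft_force: [-0.3, -0.2, -0.5]
opening: 0.0169
grip_force: 53.3
```

Request:
servo_tool([
  [0,0,0,0,0,0],
  [0,0,0,0,0,0],
  [0,0,0,0,0,0],
  [0,0,0,0,0,0],
], jaw=0)

```text
t: 54.4
tool_pos: [0.4948, -0.054, 0.1188]
ee_rot: [0.07, 3.141, -0.0]
ft_force: [0.2, 0.1, -0.5]
opening: 0.0425
grip_force: 0.0
```

Request:
servo_tool([
  [0,0,-0.2,0,0,0],
  [0,0,-0.5,0,0,0],
  [0,0,-0.8,0,0,0],
  [0,0,-0.8,0,0,0],
  [0.2,0.3,-0.8,0,0,0],
  [0.3,0.6,-0.8,0,0,0],
  [0.3,1,-0.8,0,0,0],
  [0.3,1,-0.8,0,0,0],
])

```text
t: 55.4
tool_pos: [0.4426, 0.1522, 0.2782]
ee_rot: [-0.063, -3.14, -0.002]
ft_force: [0.0, -1.2, -0.1]
opening: 0.043
grip_force: 0.0
```

Run:
```python
from h import *
cap("side"); t,s,r=carrier(); stoppers(); print(ctrl.state()["tool_pos"],goto([.5423,-.0187,.24],np.radians(87.3)))
for n,c in(("t",t),("s",s)):
    pa,m=blob(c,proj(c,[.5423,-.0187,.185]),blue,9); print(n,pa,m.sum(),atz(c,pa,.19))
```

```text
car rect [545.1 -19.  155.6 176.4  87.3] 754 grip (array([ 0.5432, -0.0179,  0.1711]), np.float64(0.0036))
in pocket 1 1 want [0.591 0.017 0.172] seen [0.5903 0.0174 0.172 ] 0.0032 49 40
in pocket 1 -1 want [ 0.587 -0.059  0.172] seen [ 0.5872 -0.0605  0.1707] 0.0018 47 44
in pocket -1 1 want [0.499 0.021 0.172] seen [0.5032 0.0218 0.1707] 0.0059 60 44
in pocket -1 -1 want [ 0.495 -0.055  0.172] seen [ 0.5005 -0.0547  0.1697] 0.0041 61 58
[0.4435859  0.14736644 0.27809377] [-0.531, -0.807, 0.191, -0.001, -0.001, 0.001]
t [263.43181818 185.86363636] 44 [ 0.5407139  -0.01927833  0.19      ]
s [274.08247423 199.11340206] 97 [ 0.52908928 -0.02921283  0.19      ]
```

Request:
servo_tool([
  [-0.25,-0.3,0,0,0,0],
  [-0.53,-0.6,0,0,0,0],
  [-0.53,-0.807,0,0,0,0],
  [-0.53,-0.807,0,0,0,0],
  [-0.53,-0.807,0.19,0,0,0],
  [-0.53,-0.807,0.19,0,0,0],
  [-0.53,-0.807,0.19,0,0,0],
], jaw=0.35)

```text
t: 56.52
tool_pos: [0.5425, -0.0175, 0.2416]
ee_rot: [0.07, 3.14, -0.0]
ft_force: [0.1, -0.0, 0.5]
opening: 0.0575
grip_force: 0.0
```

Run:
```python
from h import *
cap("side"); print(ctrl.state()["tool_pos"],goto([.5422,-.0188,.157],np.radians(87.3)))
```

```text
[ 0.54283533 -0.01731195  0.24200133] [0.004, -0.008, 0.425, 0.0, 0.001, 0.002]
```

Request:
servo_tool([
  [0,-0.008,0.1,0,0,0],
  [0,-0.008,0.2,0,0,0],
  [0,-0.008,0.3,0,0,0],
  [0,-0.008,0.38,0,0,0],
  [0,-0.008,0.42,0,0,0],
  [0,-0.008,0.42,0,0,0],
])

```text
t: 57.32
tool_pos: [0.5426, -0.0189, 0.1571]
ee_rot: [0.07, 3.14, -0.0]
ft_force: [0.3, 1.1, 0.2]
opening: 0.0575
grip_force: 0.0
```

Request:
servo_tool([
  [0,0,0,0,0,0],
  [0,0,0,0,0,0],
  [0,0,0,0,0,0],
  [0,0,0,0,0,0],
  [0,0,0,0,0,0],
], jaw=-1, grip_force=110)

```text
t: 57.95
tool_pos: [0.543, -0.0182, 0.1576]
ee_rot: [0.069, 3.139, 0.001]
ft_force: [-1.1, 3.1, 6.5]
opening: 0.0288
grip_force: 108.9
```

Request:
servo_tool([
  [0,0,-0.03,0,0,0],
  [0,0,-0.06,0,0,0],
  [0,0,-0.1,0,0,0],
  [0,0,-0.15,0,0,0],
  [0,0,-0.2,0,0,0],
  [0,0,-0.2,0,0,0],
])

```text
t: 58.7
tool_pos: [0.5431, -0.0191, 0.1978]
ee_rot: [0.071, 3.139, -0.0]
ft_force: [0.5, 0.6, -9.6]
opening: 0.0283
grip_force: 109.2
```

Carrier gripped, and the lifted weight is 9.6 N, as expected for four flasks. Now I raise it gently, carry it towards the stand and turn it by 26°.

Request:
servo_tool([
  [0,0,-0.08,0,0,0],
  [0,0,-0.18,0,0,0],
  [0,0,-0.28,0,0,0],
  [0.02,0.05,-0.36,0,0,0],
  [0.07,0.17,-0.36,0,0,0],
  [0.13,0.32,-0.36,0,0,0],
  [0.19,0.47,-0.36,0,0,0],
  [0.247,0.614,-0.36,0,0,0],
])

```text
t: 59.7
tool_pos: [0.4973, 0.1077, 0.2686]
ee_rot: [-0.069, -3.14, -0.001]
ft_force: [0.7, -0.0, -9.0]
opening: 0.0286
grip_force: 109.8
```

Request:
servo_tool([
  [0.06,0.15,0,0,0,-0.03],
  [0.12,0.3,0,0,0,-0.07],
  [0.18,0.45,0,0,0,-0.12],
  [0.23,0.56,0,0,0,-0.17],
  [0.247,0.614,0,0,0,-0.22],
  [0.247,0.614,0,0,0,-0.27],
  [0.247,0.614,0,0,0,-0.293],
  [0.247,0.614,0,0,0,-0.293],
])

```text
t: 60.7
tool_pos: [0.4546, 0.2304, 0.2686]
ee_rot: [0.646, -3.074, 0.0]
ft_force: [0.5, -0.1, -9.0]
opening: 0.0282
grip_force: 109.7
```

```bash
cat >> h.py <<'E'
S=np.array([.593,.2915]); A=np.radians(23.7); U=np.array([np.cos(A),np.sin(A)])
def carried():
    t=cap("top"); s=cap("side"); st=ctrl.state(); p=st["tool_pos"]; o=p[2]-.1576
    print("tcp",p.round(4),"ft",st["ft_force"].round(1),"yaw",np.degrees(np.arctan2(*R.from_rotvec(st["ee_rot"]).as_matrix()[:2,1][::-1])).round(1),"along,across",np.round([(p[:2]-S)@U,(p[:2]-S)@[-U[1],U[0]]],4))
    V=np.array([-U[1],U[0]])
    for i in(1,-1):
        for j in(1,-1):
            q=[*(p[:2]+U*.046*i+V*.038*j),o+.172]
            pb,m=blob(s,proj(s,q),white,8); print("stopper",i,j,proj(s,q).round(1),None if pb is None else pb.round(1),m.sum())
    return t,s
E
python3 - <<'E'
from h import *
t,s=carried(); save(s,"c.png",(140,70,300,250),3)
print(goto([*(S-.15*U),.27],A+np.pi/2))
# hook re-measure from top: bright thin wire below arm
for n,c in(("t",t),("s",s)): print(n,"seat",proj(c,[*S,.219]).round(1),"tip",proj(c,[*(S-.022*U),.232]).round(1),"bend+20",proj(c,[*(S+.02*U),.234]).round(1))
E
```

```text
tcp [0.4547 0.2305 0.2687] ft [ 0.2 -0.7 -8.8] yaw 113.7 along,across [-0.1512 -0.0003]
stopper 1 1 [186.2 135.1] [186.8 134.8] 6
stopper 1 -1 [209.2 139.7] [209.3 139.2] 173
stopper -1 1 [170.  152.2] [170.1 151.9] 39
stopper -1 -1 [193.9 157.3] [194.2 157. ] 20
[-0.006, 0.001, -0.007, -0.0, -0.0, 0.0]
t seat [167.4 165.7] tip [168.9 170.9] bend+20 [164.4 158.9]
s seat [216.  137.3] tip [212.4 137.4] bend+20 [218.3 130. ]
```

All four flasks stand upright, each within 1 px of its predicted position. Next I thread the eye over the hook tip at a clear height.

Request:
servo_tool([
  [-0.08,0.008,0,0,0,0],
  [-0.18,0.008,0,0,0,0],
  [-0.28,0.008,0,0,0,0],
  [-0.38,0.008,0,0,0,0],
  [-0.45,0.008,0,0,0,0],
  [-0.515,0.008,0,0,0,0],
  [-0.515,0.008,0,0,0,0],
])

```text
t: 61.68
tool_pos: [0.5489, 0.2739, 0.2682]
ee_rot: [0.647, -3.074, -0.0]
ft_force: [-0.3, 0.3, -10.1]
opening: 0.0281
grip_force: 109.8
```

Run:
```python
from h import *
t,s=carried(); save(s,"thread.png",(160,70,280,190),5)
```

```text
tcp [0.5477 0.2735 0.2684] ft [-1.4 -0.3 -8.5] yaw 113.8 along,across [-0.0487  0.0017]
stopper 1 1 [202.  118.1] [203.2 115.1] 22
stopper 1 -1 [224.1 122.1] [224.2 122.1] 77
stopper -1 1 [187.4 133.3] [189.7 134.5] 67
stopper -1 -1 [210.3 137.8] [213.5 137.5] 86
```

View pics/thread.png

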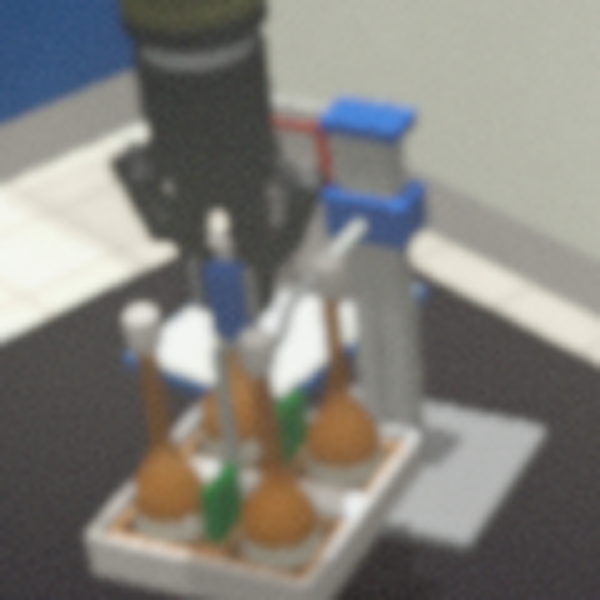

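The flasks stand upright in the carrier, and the eye at crop (235,350) faces the hook wire at crop (280,310). I'll move it on until it is above the seat.

Request:
servo_tool([
  [-0.05,0,0,0,0,0],
  [-0.1,0,0,0,0,0],
  [-0.15,0,0,0,0,0],
  [-0.2,0,0,0,0,0],
  [-0.25,0,0,0,0,0],
  [-0.25,0,0,0,0,0],
])

```text
t: 62.52
tool_pos: [0.5947, 0.2942, 0.2682]
ee_rot: [0.648, -3.074, -0.0]
ft_force: [-1.2, -1.5, -9.3]
opening: 0.0285
grip_force: 109.8
```

Request:
servo_tool([
  [0,0,0.02,0,0,0],
  [0,0,0.04,0,0,0],
  [0,0,0.06,0,0,0],
  [0,0,0.08,0,0,0],
  [0,0,0.1,0,0,0],
  [0,0,0.12,0,0,0],
  [0,0,0.12,0,0,0],
])

```text
t: 63.4
tool_pos: [0.594, 0.294, 0.2444]
ee_rot: [0.648, -3.074, 0.0]
ft_force: [-0.4, -0.4, -8.9]
opening: 0.0282
grip_force: 109.8
```

Request:
servo_tool([
  [0,0,0.015,0,0,0],
  [0,0,0.03,0,0,0],
  [0,0,0.045,0,0,0],
  [0,0,0.06,0,0,0],
  [0,0,0.075,0,0,0],
  [0,0,0.09,0,0,0],
  [0,0,0.1,0,0,0],
  [0,0,0.1,0,0,0],
])

```text
t: 64.4
tool_pos: [0.5941, 0.2941, 0.2247]
ee_rot: [-0.648, 3.074, 0.0]
ft_force: [1.5, 1.4, -5.6]
opening: 0.0281
grip_force: 110.3
```

Request:
servo_tool([
  [-0.01,0,0.015,0,0,0],
  [-0.015,0,0.03,0,0,0],
  [-0.015,0,0.045,0,0,0],
  [-0.015,0,0.06,0,0,0],
  [-0.015,0,0.075,0,0,0],
  [-0.015,0,0.09,0,0,0],
  [-0.015,0,0.1,0,0,0],
  [-0.015,0,0.1,0,0,0],
])

```text
t: 65.4
tool_pos: [0.5961, 0.2957, 0.2047]
ee_rot: [0.649, -3.073, -0.001]
ft_force: [-4.8, 2.2, -1.2]
opening: 0.0285
grip_force: 110.8
```

Request:
servo_tool([
  [0.005,0.005,0,0,0,0],
  [0.01,0.01,0,0,0,0],
  [0.01,0.01,0.01,0,0,0],
  [0.01,0.01,0.02,0,0,0],
  [0.01,0.01,0.03,0,0,0],
  [0.01,0.01,0.03,0,0,0],
])

```text
t: 66.15
tool_pos: [0.5945, 0.2965, 0.1987]
ee_rot: [-0.648, 3.073, 0.001]
ft_force: [2.0, 2.9, -0.7]
opening: 0.0285
grip_force: 110.9
```

Run:
```python
from h import *
carried(); st=ctrl.state(); print(st["moment"].round(2))
```

```text
tcp [0.5944 0.2965 0.1989] ft [ 2.   2.3 -0.7] yaw 113.8 along,across [0.0033 0.004 ]
stopper 1 1 [211.5 128.7] [212.1 130.5] 40
stopper 1 -1 [232.4 132.7] [230.5 132.7] 82
stopper -1 1 [198.2 143.5] [198.9 141.7] 145
stopper -1 -1 [219.9 147.9] [221.1 148.2] 36
[ 0.61 -0.54  0.03]
```

Request:
servo_tool([
  [-0.003,0.002,0,0,0,0],
  [-0.006,0.005,0.005,0,0,0],
  [-0.006,0.005,0.01,0,0,0],
  [-0.006,0.005,0.015,0,0,0],
  [-0.006,0.005,0.015,0,0,0],
])

```text
t: 66.88
tool_pos: [0.5945, 0.2971, 0.1954]
ee_rot: [0.647, -3.073, 0.001]
ft_force: [-0.2, -0.9, 0.4]
opening: 0.0282
grip_force: 111.0
```

Residual forces are near zero, so the balance carries the whole weight. Release and rise straight up.

Request:
servo_tool([
  [0,0,0,0,0,0],
  [0,0,0,0,0,0],
  [0,0,0,0,0,0],
  [0,0,0,0,0,0],
], jaw=0.3)

```text
t: 67.38
tool_pos: [0.5948, 0.2976, 0.1957]
ee_rot: [-0.648, 3.074, 0.0]
ft_force: [0.0, 0.2, 0.3]
opening: 0.0559
grip_force: 0.0
```

Request:
servo_tool([
  [0,0,-0.05,0,0,0],
  [0,0,-0.15,0,0,0],
  [0,0,-0.3,0,0,0],
  [0,0,-0.45,0,0,0],
  [0,0,-0.6,0,0,0],
  [0,0,-0.6,0,0,0],
])

```text
t: 68.12
tool_pos: [0.5957, 0.2983, 0.3193]
ee_rot: [-0.647, 3.069, 0.003]
ft_force: [-0.1, -0.1, -0.4]
opening: 0.0555
grip_force: 0.0
```

Request:
servo_tool([
  [0.25,0,0,0,0,0],
  [0.5,0,0,0,0,0],
  [0.75,0,0,0,0,0],
  [1,0,0,0,0,0],
  [1,0,0,0,0,0],
  [1,0,0,0,0,0],
  [1,0,0,0,0,0],
  [1,0,0,0,0,0],
])

```text
t: 69.12
tool_pos: [0.4124, 0.2172, 0.3153]
ee_rot: [0.648, -3.073, -0.0]
ft_force: [-0.3, 0.7, 0.9]
opening: 0.0553
grip_force: 0.0
```

Request:
servo_tool([
  [0,-0.4,0,0,0,0],
  [0,-1,0,0,0,0],
  [0,-1,0,0,0,0],
  [0,-1,0,0,0,0],
  [0,-1,0,0,0,0],
  [0,-1,0,0,0,0],
  [0,-1,0,0,0,0],
  [0,-1,0,0,0,0],
])

```text
t: 70.12
tool_pos: [0.4923, 0.0349, 0.3158]
ee_rot: [-0.651, 3.073, 0.0]
ft_force: [-0.6, -0.1, 0.2]
opening: 0.0555
grip_force: 0.0
```

```bash
cat > hang.py <<'E'
from h import *
t=cap("top"); s=cap("side"); print(ctrl.state()["t"],ctrl.state()["tool_pos"])
c=np.array([.594,.295]); V=np.array([-U[1],U[0]]); o=.1954-.1576
for i in(1,-1):
    for j in(1,-1):
        q=[*(c+U*.046*i+V*.038*j),o+.175]
        pa,ma=blob(t,proj(t,q),white,6); pb,mb=blob(s,proj(s,q),white,6)
        print(i,j,"pred z",round(q[2],3),None if pa is None or pb is None else [x if np.isscalar(x) else x.round(4) for x in tri(t,pa,s,pb)],ma.sum(),mb.sum())
pa,ma=blob(t,proj(t,[*c,o+.185]),blue,9); pb,mb=blob(s,proj(s,[*c,o+.17]),blue,9); print("block",None if pa is None or pb is None else tri(t,pa,s,pb),ma.sum(),mb.sum())
E
python3 hang.py
```

```text
70.225 [0.49237814 0.03442932 0.31580766]
1 1 pred z 0.213 [array([0.6191, 0.3468, 0.2141]), np.float64(0.001052607299323161)] 61 94
1 -1 pred z 0.213 [array([0.6451, 0.2784, 0.2266]), np.float64(0.010238461142562294)] 90 9
-1 1 pred z 0.213 [array([0.5392, 0.3128, 0.2157]), np.float64(0.0006142744806172947)] 76 83
-1 -1 pred z 0.213 [array([0.5698, 0.2419, 0.212 ]), np.float64(0.0001520656337228024)] 72 39
block (array([0.59378879, 0.29323835, 0.22147209]), np.float64(0.0013834638137632956)) 52 20
```

Request:
servo_tool([
  [0,0,0,0,0,0],
  [0,0,0,0,0,0],
  [0,0,0,0,0,0],
  [0,0,0,0,0,0],
  [0,0,0,0,0,0],
  [0,0,0,0,0,0],
  [0,0,0,0,0,0],
  [0,0,0,0,0,0],
])

```text
t: 71.22
tool_pos: [0.4925, 0.0339, 0.3157]
ee_rot: [-0.648, 3.074, 0.0]
ft_force: [-0.0, 0.2, -0.3]
opening: 0.0555
grip_force: 0.0
```

Request:
servo_tool([
  [0,0,0,0,0,0],
  [0,0,0,0,0,0],
  [0,0,0,0,0,0],
  [0,0,0,0,0,0],
  [0,0,0,0,0,0],
  [0,0,0,0,0,0],
  [0,0,0,0,0,0],
  [0,0,0,0,0,0],
])

```text
t: 72.22
tool_pos: [0.4925, 0.0339, 0.3157]
ee_rot: [0.648, -3.074, 0.0]
ft_force: [0.0, -0.0, 0.5]
opening: 0.0556
grip_force: 0.0
```

Request:
servo_tool([
  [0,0,0,0,0,0],
  [0,0,0,0,0,0],
  [0,0,0,0,0,0],
  [0,0,0,0,0,0],
  [0,0,0,0,0,0],
  [0,0,0,0,0,0],
  [0,0,0,0,0,0],
  [0,0,0,0,0,0],
])

```text
t: 73.22
tool_pos: [0.4925, 0.0339, 0.3157]
ee_rot: [0.648, -3.074, 0.0]
ft_force: [-0.4, 0.0, -0.5]
opening: 0.0553
grip_force: 0.0
```

Request:
servo_tool([
  [0,0,0,0,0,0],
  [0,0,0,0,0,0],
  [0,0,0,0,0,0],
  [0,0,0,0,0,0],
  [0,0,0,0,0,0],
  [0,0,0,0,0,0],
  [0,0,0,0,0,0],
  [0,0,0,0,0,0],
])

```text
t: 74.22
tool_pos: [0.4925, 0.0338, 0.3157]
ee_rot: [0.648, -3.074, 0.0]
ft_force: [0.4, 0.8, 0.2]
opening: 0.0554
grip_force: 0.0
```

Request:
servo_tool([
  [0,0,0,0,0,0],
  [0,0,0,0,0,0],
  [0,0,0,0,0,0],
  [0,0,0,0,0,0],
  [0,0,0,0,0,0],
  [0,0,0,0,0,0],
  [0,0,0,0,0,0],
  [0,0,0,0,0,0],
])

```text
t: 75.22
tool_pos: [0.4925, 0.0339, 0.3157]
ee_rot: [0.648, -3.074, 0.0]
ft_force: [0.5, -1.2, 0.7]
opening: 0.0557
grip_force: 0.0
```

Request:
servo_tool([
  [0,0,0,0,0,0],
  [0,0,0,0,0,0],
  [0,0,0,0,0,0],
  [0,0,0,0,0,0],
  [0,0,0,0,0,0],
  [0,0,0,0,0,0],
  [0,0,0,0,0,0],
  [0,0,0,0,0,0],
])

```text
t: 76.22
tool_pos: [0.4925, 0.0339, 0.3157]
ee_rot: [0.648, -3.074, 0.0]
ft_force: [-0.1, 0.3, -0.8]
opening: 0.0556
grip_force: 0.0
```

```bash
python3 hang.py
python3 - <<'E'
from h import *
# motion check: frame differences over ~0.5 s around the carrier
f=[cap("side")["frame"].astype(int) for _ in range(8)]
print([round(np.abs(cv2.GaussianBlur((a-f[0]).astype(np.float32),(5,5),0)[90:230,150:280]).max(),1) for a in f[1:]])
E
```

```text
76.325 [0.49250402 0.03386586 0.31566921]
1 1 pred z 0.213 [array([0.6189, 0.3469, 0.2145]), np.float64(0.0008992367130728545)] 61 92
1 -1 pred z 0.213 [array([0.6454, 0.2776, 0.2283]), np.float64(0.008529674830472008)] 90 9
-1 1 pred z 0.213 [array([0.5393, 0.3128, 0.2157]), np.float64(0.0004832885897780465)] 77 83
-1 -1 pred z 0.213 [array([0.57  , 0.242 , 0.2114]), np.float64(0.0003913077314900114)] 72 39
block (array([0.593385  , 0.29315116, 0.22189954]), np.float64(0.0019444127466820601)) 53 19
[np.float32(3.2), np.float32(3.2), np.float32(3.4), np.float32(3.6), np.float32(3.6), np.float32(3.8), np.float32(3.3)]
```

The carrier hangs level and still. I'm handing the job in.

```bash
python3 -c "
from cell import ctrl; print(ctrl.job_done())"
```

```text
the job is handed in; nothing more can be done
None
```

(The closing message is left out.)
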